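# Hang the panel meter on the test stand and bolt it in

## Robot

A 7-joint arm with a two-finger parallel gripper is mounted at the origin on the work surface. World frame = base frame: x ahead of the robot, y to its left, z up, the work surface at z = 0. Lengths are in m, angles in rad, forces in N, time in s.
With the tool pointing down it reaches from about 0.425 to 0.925 m from the base axis. Payload 6.8 kg.
Tool frame: the origin (TCP) lies at the very end of the fingers, on their centre line; the grasp point (between the pads) lies 19 mm behind it (tcp_to_grasp is the distance from the TCP to the grasp point, in m); z points along the fingers, y is the direction in which the jaws open and shut (so a half turn about z gives the same grasp; the last joint's range is limited). The gripper opens to 85 mm and grips with 20 to 120 N. Pads are 22 mm wide; open, the fingers measure 114 mm over their backs; the gripper's body (76 mm by 85 mm) begins 54 mm behind the grasp point. The pads swing forward as they close: fully open they stand 13 mm farther back than shut.
Start: joints at [-1.43, 0.477, 0.022, 1.555, -0.011, 1.109, -0.083], TCP at [0.166, 0.654, 0.231] pointing down, gripper open.
Joint ranges: [-2.96, 2.96], [-0.34, 2.1], [-1.41, 1.46], [0.24, 2.44], [-1.37, 4.51], [0.17, 1.92], [-2.96, 2.96]. Speed limits (rad/s): [2.39, 2.39, 3.14, 3.14, 3.14, 3.14, 3.14].

## Interface

Orientations are given as a unit quaternion [w, x, y, z].
In Python, from station import * gives the robot as it stands.
- The arm moves only by the tool apply_moves, never from a script. Its argument "increments" is one flat list of numbers, 5 for each row, row after row: the finger opening in mm, from 0 to 85.4, then the shift along the tool's x, y, z in mm, then the turn about the tool's z in degrees. In form: [claw, tx, ty, tz, roll, claw, tx, ty, tz, roll, ...]. A call has 1 to 12 rows; each row shifts and turns the pose as measured when the row begins, along the tool's axes as they then stand; what a row does not reach is not made up. A row lasts 1/8 s, in which the tool goes at most 62.5 mm and 10.7 degrees, less where a joint would pass 70% of its speed; a pose out of reach is approached as far as the arm can. A call with a gripper value outside its range is refused whole. The fingers move at their own pace and stop on an object; "squeeze" is the grip in N (left out, the last holds). Time passes only in rows, so rows that do not move let the fingers close. It gives the time, the measured TCP pose, the force and the opening at its end, in the units of the state.
- get_obs(): the state, without advancing time (a new reading comes with each control period).
- read_camera(name): name is "scene" or "top"; returns (picture, depth): 384x512x3 uint8, blue, green, red; 384x512 float32, m along the optical axis (not along the pixel's ray), 0 where there is no reading.
- get_calibration(name): a dict with "mtx" (3x3 intrinsics, pixels), "D" ([k1, k2, p1, p2, k3] as OpenCV has them; the pictures are not rectified), "camera_from_world" (4x4, takes a point from world to camera coordinates). Camera axes: x right, y down, z forward; pixel columns grow to the right and rows downward; lengths in m; the calibration is good to about 2 mm. A picture is of the moment at which its call begins. get_calibration takes no time and is no camera call.
- hand_in(): hands the job in, once; it reports no verdict.
Trained networks look in the newest picture that a camera, given by its name, has taken for a name from the list of things; names that differ only in an ending like _2 or _b are one class to them, and where a whole thing is asked for, a point or a joint stands for the part that bears it (a point fixed in the world has none). Each returns a list of dicts, best first, with "p" (0 to 1); they miss things now and then, are a little off and sometimes report something else, mostly with a low value. They report only what shows in the picture. A call takes as long as a camera call. They do not tell look-alikes from the thing itself.
- outline_of(camera, thing): "pixels" (384x512 bool, what is visible of it) and "extent" ([centre column, centre row, width, height] in pixels, round what is visible of it).
The state is a dict: "t": time; "q": joint angles; "joint_vel": joint speeds; "joint_torque": joint torques, N m; "eef_pos": TCP position; "tool_rot": TCP orientation; "contact_force": force on the tool from outside, world axes, zero at the start; "torque": the same for the moment, N m; "gripper_width": opening from 0.0 (shut) to 1.0 (fully open).
Only numpy, scipy, OpenCV 4.12 (cv2) and the standard library are available. Lean on these libraries where they do the work, as an engineer would, in place of code of your own. Each camera call takes 0.05 s, during which the arm holds its last target.

## Task

Hang the grey panel meter by its slot on the hook of the test stand, dial facing outward (away from the board), its back fully home against the board and hanging straight. Then push the slide bolt fully shut in front of the meter's plate so that it cannot come off. Do not knock the meter over or disturb the other things on the bench.

Things in the scene. Friction and masses are not known exactly. Their poses are not given: they have to be found in the camera images.
- meter: grey panel meter standing free on its foot, 110 mm wide (y), 172 tall (z), 0.3-0.65 kg. Origin: underside, mid-thickness of the flat back plate (10 mm thick, x -5 to +5 mm, full width and height). Front faces its own -x: a box with the dial, 40 mm deep (x -5 to -45), full width, 76 tall, stands out from the plate's lower part. Above it the plate has a slot; above the slot a bridge.
- meter_bridge (a point): middle of the meter's solid top bridge, the place to pinch it (10 mm thick along x): x 0, y 0, z 149 mm in the meter's frame; the bridge is 110 mm wide and spans z 126 to 172. Fingers reaching no more than 35 mm below the meter's top stay clear of hook and board when it is hung.
- meter_slot (a point): peak of the hanging slot's roof: x 0, y 0, z 126 mm in the meter's frame. The slot goes right through the 10 mm plate, is 36 mm wide (y -18 to +18) and reaches from z 76 up to a gable-shaped roof, z 112 at its sides and 126 at the middle, so that it centres itself on a rod.
- meter_dial (a point): centre of the round white dial (68 mm bezel) on the meter's front: x -49, y 0, z 41 mm in the meter's frame
- stand: test stand fixed to the bench: upright white board 12 mm thick, y -70 to +140 mm, top 194 mm above the bench, on a dark steel foot 12 mm thick reaching x -120 to +80 mm. Origin at bench level, mid-thickness of the board, under the hook. Front faces its own -x (front face at x -6 mm) and carries the hook and, on the +y side, a slide bolt. Only the hook's end and the bolt's knob stand higher than the board.
- hook_tip (a point): centre of the hook's upturned end: x -72, y 0, z 208 mm in the stand's frame. The hook is an 8 mm steel rod in the plane y = 0; its axis leaves the board at z 190, rises 6 mm to x -66, then turns up; highest point z 212, outermost x -76 mm.
- home (a point): where the meter's origin lies when it hangs home on the rod with its back against the board: x -11, y 0, z 69.5 mm in the stand's frame; the meter's axes are then parallel to the stand's.
- bolt (a joint): slide bolt on the board's front: 0 = drawn back, 0.045 m = fully shot, against its stop; starts at 0 to 0.01. Slides along the stand's -y, needs about 2 N, stays where left. Rod 10 mm thick, axis x -29, z 172 mm (stand's frame), end at y 80 drawn back, y 35 shot: then 20 mm over the edge of the hung meter's plate, 8 mm in front of it. Guide block at y 80 to 98, x -6 to -42, z 159 to 185.
- bolt_knob (a point): centre of the 20 mm ball knob on the bolt's upright 12 mm pin (the pin rises from z 172 mm): x -29, y 148 mm minus the bolt's value, z 210 mm in the stand's frame. Push it from its outer (+y) side.
- socket_box: bystander: white surface socket box with two round outlets on top, 60 x 100 x 50 mm tall, origin under its centre; leave it alone
- junction_box: bystander: open galvanised junction box, 100 x 100 x 45 mm tall, origin under its centre; leave it alone
- elbow: bystander: bent piece of green conduit, 22 mm thick, legs about 80 and 100 mm, lying flat; leave it alone
- lampholder: bystander: white ceramic lampholder, 80 mm wide, 50 mm tall; leave it alone
- screwdriver: bystander: black-handled screwdriver, 190 mm, lying flat; leave it alone
- wrench: bystander: steel wrench, 180 mm, lying flat; leave it alone
Mind the look-alikes: they are no part of the job. Leave any green or orange look-alike of the meter alone.

How it is judged:
On the way, in this order (a step that is already met when the one before it is completed fails the run):
1. the meter is on the hook, dial outward, back to the board, with the bolt still drawn back (x of meter in the frame of stand between -0.019 and -0.004 m and y of meter in the frame of stand between -0.012 and 0.012 m and z of meter in the frame of stand between 0.058 and 0.078 m and x of meter_dial in the frame of stand below -0.045 m and angle between the x axis of meter and the x axis of stand, either way round below 0.13 rad and angle between meter's own z axis and vertical below 0.13 rad and value of joint bolt below 0.02 m), for 0.2 s.
2. the bolt is shot in front of the meter's plate (x of meter in the frame of stand between -0.019 and -0.004 m and y of meter in the frame of stand between -0.012 and 0.012 m and z of meter in the frame of stand between 0.058 and 0.078 m and x of meter_dial in the frame of stand below -0.045 m and angle between the x axis of meter and the x axis of stand, either way round below 0.13 rad and angle between meter's own z axis and vertical below 0.13 rad and value of joint bolt above 0.04 m), for 0.2 s.
At the end, for the whole second after the job is handed in: The meter hangs at rest on the hook with its dial outward: its origin within 8 mm of home outward from the board, 12 mm sideways and about 10 mm in height, upright and parallel to the board within 0.13 rad; the bolt is shot by more than 40 of its 45 mm (all of step 2 and linear speed of meter below 0.02 m/s and angular speed of meter below 0.2 rad/s); the robot touches nothing.
It fails at once if the meter is knocked over (angle between meter's own z axis and vertical above 0.7 rad).
It fails at once if another thing on the bench is pushed more than 40 mm (distance of any of socket_box, junction_box, elbow, lampholder, screwdriver, wrench from where it was at the start of the episode above 0.04 m).
It also fails if it takes over 72 s, if anything falls off the work surface, if the arm or the gripper's body presses on something with over 40 N, if the wrist force passes 120 N, or if a joint passes its speed limit or range.

## Working session

There is one attempt and no reset: what is moved stays moved. The work goes in short steps, Python scripts to look and compute and a tool call to move; the robot and the scene stay as the last step left them, time stands still between calls to the robot, and variables do not carry over. Pictures are saved under pics/ and viewed, and the job is handed in when it is done.

Besides the shell and the picture viewer there is one more tool, called after "Emit:" as name(argument=value, ...) on one line, values as JSON. apply_moves: Moves the arm, as the interface text tells. Its arguments: {"type":"object","properties":{"increments":{"type":"array"},"squeeze":{"type":"number"}},"required":["increments"]}

```bash
ls; mkdir -p pics
python3 - <<'E'
from station import *
import cv2,numpy as np
o=get_obs();print(o)
for c in("scene","top"):
    p,d=read_camera(c);cv2.imwrite(f"pics/{c}0.png",p);np.save(f"{c}0_d.npy",d)
    k=get_calibration(c);print(k)
    for n in("meter","stand","bolt_knob","hook_tip"):
        for r in outline_of(c,n)[:4]:print(c,n,r["p"],r["extent"])
E
```

```text
pics
{'t': 0.0, 'q': array([-1.43012378,  0.47780723,  0.02231992,  1.55651255, -0.01154607,
        1.10935011, -0.08310284]), 'joint_vel': array([ 0.00073517, -0.00043681,  0.00027438,  0.00116221, -0.00026301,
        0.00175056, -0.00040681]), 'joint_torque': array([ 4.17743850e-04, -5.96458697e+01,  1.60817955e+00, -2.81190687e+01,
        1.25250622e-02,  9.47239838e-03,  1.72496914e-05]), 'eef_pos': array([0.16603019, 0.6535976 , 0.23029479]), 'tool_rot': array([-7.29917706e-05,  1.24058179e-01,  9.92274467e-01, -9.72420069e-04]), 'contact_force': array([ 0.10631578,  0.14516247, -0.05215337]), 'torque': array([-0.03027944,  0.02636646, -0.03918658]), 'gripper_width': 1.0007548077682569}
{'mtx': array([[469.55239779,   0.        , 257.94313142],
       [  0.        , 469.55239779, 191.15979816],
       [  0.        ,   0.        ,   1.        ]]), 'D': array([0.00032943, 0.        , 0.        , 0.        , 0.        ]), 'camera_from_world': array([[-0.84132657,  0.54042099,  0.01071257,  0.38224638],
       [ 0.46557685,  0.73459317, -0.49356972, -0.25608117],
       [-0.27460
[... 621 characters left out ...]
  0.        ,  0.        ,  0.        ]), 'camera_from_world': array([[ 0.00599422, -0.99985136, -0.01616583,  0.11129261],
       [-0.9971038 , -0.00475051, -0.07590422,  0.53595999],
       [ 0.07581614,  0.01657399, -0.99698406,  1.39020207],
       [ 0.        ,  0.        ,  0.        ,  1.        ]])}
top meter 0.97 [233.4, 260.3, 38.2, 27.0]
top meter 0.95 [119.3, 224.3, 41.1, 34.5]
top meter 0.93 [187.2, 223.1, 37.7, 28.4]
top meter 0.88 [232.3, 218.7, 37.3, 23.8]
top stand 0.77 [335.9, 207.3, 80.5, 82.0]
top bolt_knob 0.63 [362.4, 178.5, 15.4, 13.0]
top bolt_knob 0.55 [292.9, 138.7, 24.9, 20.4]
top bolt_knob 0.4 [334.8, 207.2, 82.9, 82.7]
top hook_tip 0.69 [333.4, 208.3, 79.0, 87.4]
```

View pics/scene0.png

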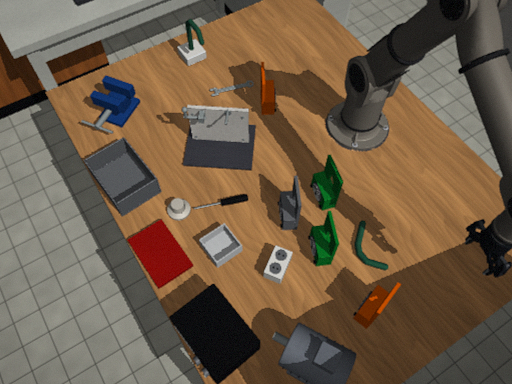

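View pics/top0.png

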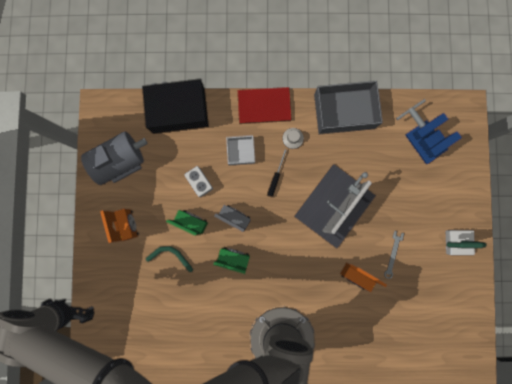

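Run:
```python
import cv2
a=cv2.imread("pics/scene0.png");b=cv2.imread("pics/top0.png")
cv2.imwrite("pics/s0c.png",cv2.resize(a[60:345,170:420],None,fx=2.1,fy=2.1,interpolation=cv2.INTER_CUBIC))
cv2.imwrite("pics/t0c.png",cv2.resize(b[120:300,90:400],None,fx=2.5,fy=2.5,interpolation=cv2.INTER_CUBIC))
```

```text
(no output)
```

View pics/s0c.png

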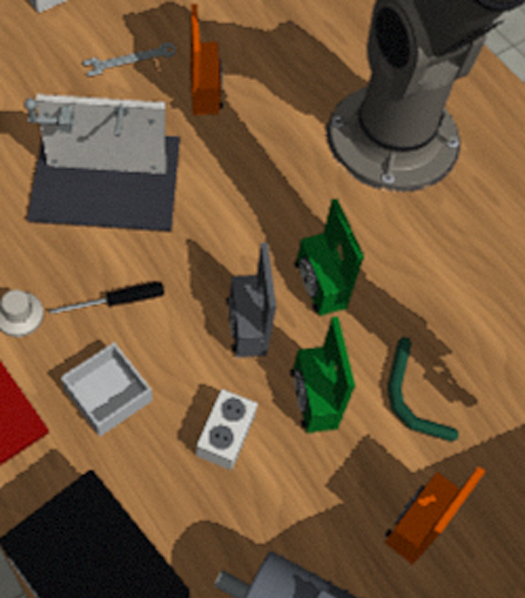

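View pics/t0c.png

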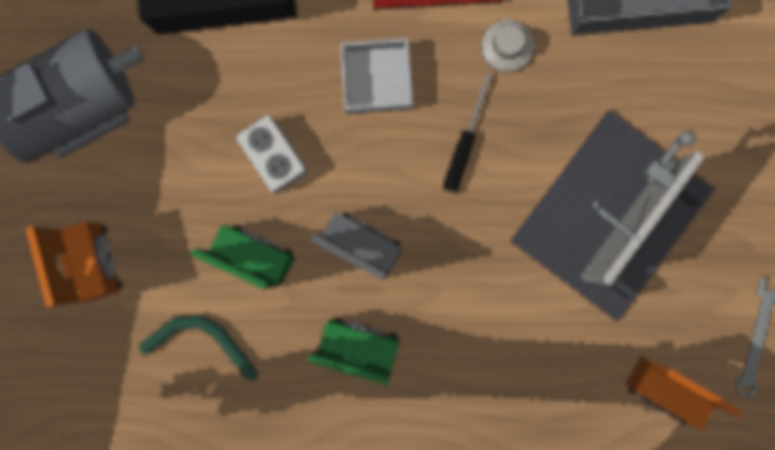

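The grey meter is at scene (290,203) and top (233,218), with its dial facing away from the robot. The stand is at top (336,207), with its hook side facing up and left in the picture and the bolt at (362,180). Next I'll fit both poses from depth.

```bash
cat > h.py <<'E'
from station import *
import cv2,numpy as np
def cloud(c,d,m):
    k=get_calibration(c);v,u=np.nonzero(m&(d>0))
    n=cv2.undistortPoints(np.stack([u,v],1).astype(float)[:,None],k["mtx"],k["D"])[:,0]
    z=d[v,u].astype(float);P=np.c_[n*z[:,None],z]
    T=np.linalg.inv(k["camera_from_world"]);return P@T[:3,:3].T+T[:3,3]
def proj(c,P):
    k=get_calibration(c);T=k["camera_from_world"]
    return cv2.projectPoints(np.asarray(P,float),cv2.Rodrigues(T[:3,:3])[0],T[:3,3],k["mtx"],k["D"])[0][:,0]
E
python3 - <<'E'
from h import *
pick={"scene":{"meter":(290,203),"stand":(216,138)},"top":{"meter":(233,218),"stand":(336,207)}}
out={}
for c in("scene","top"):
    p,d=read_camera(c)
    for n in("meter","stand"):
        for r in outline_of(c,n):
            e=r["extent"]
            if np.hypot(e[0]-pick[c][n][0],e[1]-pick[c][n][1])<12:
                P=cloud(c,d,r["pixels"]);out[c+n]=P
                print(c,n,r["p"],e,len(P),P.min(0).round(3),P.max(0).round(3));break
np.savez("cl.npz",**out)
for k,P in out.items():
    z=P[:,2]; lo,hi=(0.095,0.2)
    Q=P[(z>lo)&(z<hi)][:,:2]
    m=np.median(Q,0); 
    vx=cv2.fitLine(Q.astype(np.float32),cv2.DIST_HUBER,0,0.001,0.001).ravel()
    t=(Q-vx[2:])@vx[:2];r=(Q-vx[2:])@np.array([-vx[1],vx[0]])
    print(k,len(Q),"dir",np.degrees(np.arctan2(vx[1],vx[0])),"t",np.percentile(t,[0,2,98,100]).round(4),"ctr",vx[2:],"mid",vx[2:]+vx[:2]*(np.percentile(t,1)+np.percentile(t,99))/2,"r",np.percentile(r,[2,50,98]).round(4))
    for a in np.arange(0,.22,.02):
        s=(z>a)&(z<a+.02);print(round(a,2),s.sum(),end="; ")
    print()
E
```

```text
scene meter 0.59 [290.8, 203.2, 24.8, 59.0] 855 [ 0.404  0.115 -0.003] [0.5   0.239 0.18 ]
scene stand 0.73 [217.6, 139.1, 71.1, 60.6] 3973 [ 0.342 -0.427 -0.004] [ 0.649 -0.047  0.223]
top meter 0.83 [230.2, 218.8, 39.6, 25.3] 522 [ 0.401  0.122 -0.006] [0.496 0.245 0.18 ]
top stand 0.79 [336.9, 205.9, 81.1, 78.8] 3637 [ 0.336 -0.353 -0.004] [ 0.649 -0.049  0.223]
scenemeter 222 dir 63.290375 t [-0.0836 -0.0756  0.029   0.03  ] ctr [0.44738588 0.20957863] mid [0.43626863 0.1874837 ] r [-0.0025  0.0002  0.0089]
0.0 46; 0.02 55; 0.04 59; 0.06 400; 0.08 73; 0.1 26; 0.12 34; 0.14 40; 0.16 115; 0.18 0; 0.2 0; 
scenestand 1221 dir -37.09719 t [-0.0908 -0.0867  0.1155  0.1262] ctr [ 0.4792205  -0.20085755] mid [ 0.49033835 -0.20926505] r [-0.0112 -0.0004  0.0341]
0.0 1979; 0.02 212; 0.04 179; 0.06 188; 0.08 189; 0.1 195; 0.12 173; 0.14 155; 0.16 254; 0.18 399; 0.2 34; 
topmeter 120 dir 61.51078 t [-0.0534 -0.0523  0.0531  0.0541] ctr [0.42883888 0.18528712] mid [0.42893982 0.18547311] r [-0.0043 -0.0001  0.0056]
0.0 13; 0.02 5; 0.04 8; 0.06 335; 0.08 33; 0.1 5; 0.12 6; 0.14 5; 0.16 103; 0.18 0; 0.2 0; 
topstand 642 dir -35.441017 t [-0.0855 -0.0833  0.1214  0.1269] ctr [ 0.46861494 -0.1992734 ] mid [ 0.48415812 -0.21033612] r [-0.0109  0.0007  0.0359]
0.0 2649; 0.02 86; 0.04 51; 0.06 116; 0.08 42; 0.1 50; 0.12 50; 0.14 46; 0.16 109; 0.18 382; 0.2 41;
```

```bash
cat > fit.py <<'E'
from h import *
from scipy.optimize import least_squares
def box(P,lo,hi):
    lo=np.array(lo);hi=np.array(hi);q=np.abs(P-(lo+hi)/2)-(hi-lo)/2
    return np.linalg.norm(np.maximum(q,0),axis=1)+np.minimum(q.max(1),0)
def seg(P,a,b,r):
    a=np.array(a,float);b=np.array(b,float);t=np.clip((P-a)@(b-a)/((b-a)@(b-a)),0,1)
    return np.linalg.norm(P-a-t[:,None]*(b-a),axis=1)-r
def meter(P):
    s=[box(P,(-5,-55,0),(5,-18,172)),box(P,(-5,18,0),(5,55,172)),box(P,(-5,-55,126),(5,55,172)),box(P,(-45,-55,0),(5,55,76))]
    return np.min(s,0)
def stand(P,bolt=5):
    s=[box(P,(-6,-70,0),(6,140,194)),box(P,(-42,80,159),(-6,98,185)),
       box(P,(-120,-70,0),(80,140,12)),seg(P,(-6,0,190),(-66,0,196),4),seg(P,(-70,0,198),(-72,0,208),4),
       seg(P,(-29,80-bolt,172),(-29,148-bolt,172),5),seg(P,(-29,148-bolt,172),(-29,148-bolt,205),6),
       np.linalg.norm(P-np.array((-29,148-bolt,210)),axis=1)-10]
    return np.min(s,0)
def loc(P,x):
    c,s=np.cos(x[2]),np.sin(x[2]);Q=P*1000-np.array([x[0],x[1],0]);
    z=Q[:,2]-(x[3] if len(x)>3 else 0)
    return np.c_[c*Q[:,0]+s*Q[:,1],-s*Q[:,0]+c*Q[:,1],z]
def fit(P,f,x0):
    return least_squares(lambda x:f(loc(P,x)),x0,loss="soft_l1",f_scale=2,x_scale=[1,1,.01,1][:len(x0)],diff_step=1e-4)
def L(o,a): # local->world
    o=np.asarray(o);c,s=np.cos(o[2]),np.sin(o[2]);return np.array([o[0]+c*a[0]-s*a[1],o[1]+s*a[0]+c*a[1],a[2]])
E
python3 - <<'E'
from fit import *
C=np.load("cl.npz")
for k in C.files+["bothmeter","bothstand"]:
    n="meter" if "meter" in k else "stand"
    P=np.r_[C["scene"+n],C["top"+n]] if "both" in k else C[k]
    best=None
    if n=="meter": x0s=[[430,187,np.radians(151.5+e),0] for e in(-6,0,6)]; fs=[meter]
    else:
        x0s=[[440,-170,np.radians(-125.4+e),0] for e in(-3,3)]; 
        fs=[lambda P,b=b:stand(P,b) for b in (0,2,4,6,8,10)]
    for i,f in enumerate(fs):
        for x0 in x0s:
            for dx in(0,20) if n=="stand" else (0,):
                r=fit(P,f,[x0[0]+dx,x0[1]-dx*.7]+x0[2:])
                if best is None or r.cost<best[0]:best=(r.cost,r.x,i,np.median(abs(r.fun)))
    x=best[1];print(k,best[0].round(1),x[:2].round(1),np.degrees(x[2]).round(2),x[3].round(1),best[2],best[3])
E
```

```text
scenemeter 1648.8 [432.4 186.9] 151.64 0.5 0 1.3036758711879832
scenestand 17477.1 [ 462.9 -182.4] -127.05 1.4 3 2.2991347359762457
topmeter 1174.8 [430.9 189.6] 151.88 0.8 0 1.600984132777981
topstand 22457.2 [ 452.6 -193. ] -127.16 1.5 2 1.9551460540038992
bothmeter 2928.7 [431.9 187.2] 151.5 0.6 0 1.5464784475366735
bothstand 39261.5 [ 454.8 -191.8] -126.89 1.5 2 2.1773203979787192
```

Run:
```python
from fit import *
C=np.load("cl.npz")
for k in ["scene","top","both"]:
    P=np.r_[C["scenestand"],C["topstand"]] if k=="both" else C[k+"stand"]
    P=P[P[:,2]>.025]
    Q=loc(P,[455,-190,np.radians(-126.5)]);P=P[(abs(Q[:,0]+30)<70)&(Q[:,1]<180)&(Q[:,1]>-110)]
    best=[]
    for b in range(0,13,1):
        for e in(-2,2):
          for dx in(0,20):
            r=fit(P,lambda P:stand(P,b),[445+dx,-180-dx*.8,np.radians(-126+e),0])
            best.append((r.cost,b,r.x,r.fun))
    best.sort(key=lambda t:t[0])
    for c,b,x,f in best[:3]:print(k,len(P),round(c),b,x[:2].round(1),np.degrees(x[2]).round(2),x[3].round(1),np.median(abs(f)).round(2))
    if k=="both":
        np.save("stand.npy",x:=best[0][2])
p=[cv2.imread(f"pics/{c}0.png") for c in("scene","top")]
m=[431.9,187.2,np.radians(151.5)]
for im,c,(a,b,w,h) in zip(p,("scene","top"),((170,90,150,150),(200,150,190,110))):
    f=4; big=cv2.resize(im[b:b+h,a:a+w],None,fx=f,fy=f,interpolation=cv2.INTER_CUBIC)
    S=[(-6,-70,194),(-6,140,194),(6,140,194),(6,-70,194),(-6,-70,12),(-72,0,208),(-6,0,190),(-29,143,210),(-29,80,172)]
    M=[(-5,-55,172),(-5,55,172),(5,55,172),(5,-55,172),(-45,-55,76),(-45,55,76),(-5,55,76),(-49,0,41)]
    for o,pts,col in((x,S,(0,0,255)),(m,M,(0,255,255))):
        W=np.array([L(o,q) for q in pts])/1000
        for q in proj(c,W):cv2.circle(big,tuple(int(v) for v in ((q-[a,b]+.5)*f)),3,col,-1)
    cv2.imwrite(f"pics/{c}_ov.png",big)
```

```text
scene 1916 3591 6 [ 457.9 -193. ] -126.76 1.2 1.63
scene 1916 3591 6 [ 457.9 -193. ] -126.76 1.2 1.63
scene 1916 3591 6 [ 457.9 -193.1] -126.76 1.3 1.62
top 857 1614 5 [ 454.2 -194. ] -126.98 1.8 0.57
top 857 1614 5 [ 454.2 -194. ] -126.98 1.8 0.57
top 857 1614 5 [ 454.2 -194. ] -126.98 1.8 0.57
both 2773 6308 5 [ 456.2 -192.8] -126.74 1.6 1.78
both 2773 6308 5 [ 456.2 -192.8] -126.74 1.6 1.78
both 2773 6308 5 [ 456.2 -192.8] -126.74 1.6 1.78
```

View pics/scene_ov.png

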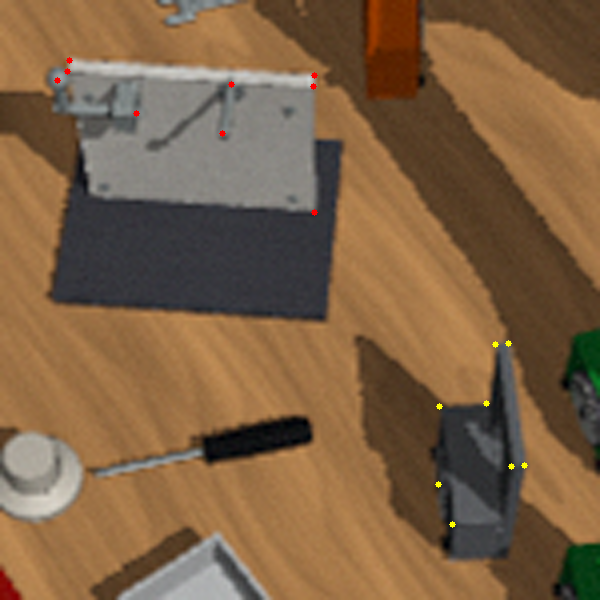

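View pics/top_ov.png

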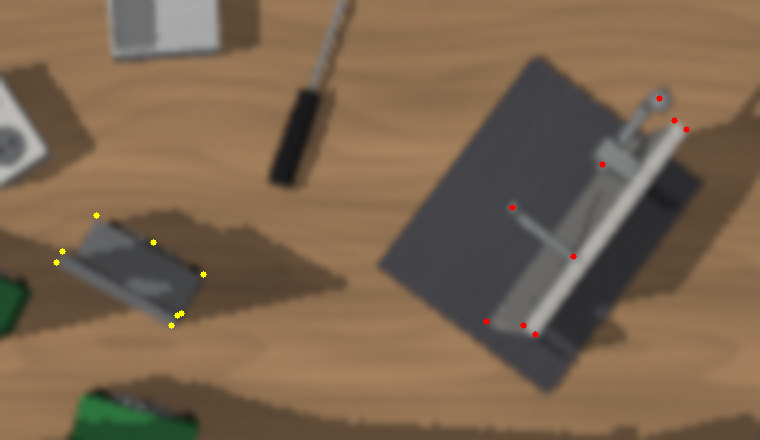

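Both fits agree with the pictures. The bolt stands near 5 mm. First I turn the tool in place so the jaws line up with the meter's thickness.

Emit:
apply_moves(increments=[50,0,0,-10,10.4,50,0,0,-10,10.4,50,0,0,0,10.4,50,0,0,0,10.4,50,0,0,0,10.4,50,0,0,0,10.4,50,0,0,0,10.4,50,0,0,0,10.4,50,0,0,0,10.4,50,0,0,0,10.4])

```text
t: 2.05
eef_pos: [0.1658, 0.6542, 0.2523]
tool_rot: [-0.001, 0.873, 0.488, -0.0]
contact_force: [-0.1, 0.4, -0.9]
gripper_width: 0.583
```

```bash
cat > go.py <<'E'
import sys
from fit import *
from scipy.spatial.transform import Rotation as R
def go(t,yaw=None):
    o=get_obs();w,x,y,z=o["tool_rot"];r=R.from_quat([x,y,z,w]).as_matrix()
    ty=np.degrees(np.arctan2(r[1,1],r[0,1]))
    print("t",round(o["t"],2),"tcp",(o["eef_pos"]*1000).round(1),"yaw_y",ty.round(2),"zaxis",r[:,2].round(4),"F",o["contact_force"].round(1),"w",o["gripper_width"])
    d=r.T@(np.array(t)-o["eef_pos"]*1000);print("move tool mm",d.round(1), "roll" ,None if yaw is None else round((ty-yaw+180)%360-180,2))
E
python3 -c "
from go import *
go([432,187,250],-28.5)"
```

```text
t 2.05 tcp [165.8 654.2 252.3] yaw_y -31.58 zaxis [-1.e-03  7.e-04 -1.e+00] F [-0.1  0.4 -0.9] w 0.5826715567937982
move tool mm [-258.7  471.5    1.7] roll -3.08
```

Emit:
apply_moves(increments=[50,-21.5,39.3,0,0,50,-21.5,39.3,0,0,50,-21.5,39.3,0,0,50,-21.5,39.3,0,0,50,-21.5,39.3,0,0,50,-21.5,39.3,0,0,50,-21.5,39.3,0,0,50,-21.5,39.3,0,0,50,-21.5,39.3,0,0,50,-21.5,39.3,0,0,50,-21.5,39.3,0,0,50,0,0,0,-3])

```text
t: 3.55
eef_pos: [0.417, 0.2145, 0.2525]
tool_rot: [-0.003, 0.859, 0.511, 0.003]
contact_force: [-0.5, 0.7, -0.1]
gripper_width: 0.583
```

```bash
python3 -c "
from go import *
go([432,187,220],-28.5)"
```

```text
t 3.55 tcp [417.  214.5 252.5] yaw_y -28.49 zaxis [ 0.0018  0.0085 -1.    ] F [-0.5  0.7 -0.1] w 0.5830941825687249
move tool mm [-17.3  26.4  32.3] roll 0.01
```

Emit:
apply_moves(increments=[50,-8.7,13.2,16,0,50,-8.7,13.2,16,0,50,0,0,0,0])

```text
t: 3.92
eef_pos: [0.433, 0.1861, 0.2206]
tool_rot: [-0.004, 0.86, 0.511, 0.004]
contact_force: [0.0, -0.1, 0.4]
gripper_width: 0.588
```

```bash
python3 -c "
from go import *
go([432,187,139],-28.5)
for c,(a,b) in dict(scene=(230,130),top=(170,150)).items():
    p,d=read_camera(c);cv2.imwrite(f'pics/{c}1.png',cv2.resize(p[b:b+120,a:a+130],None,fx=4.5,fy=4.5,interpolation=cv2.INTER_CUBIC))
"
```

```text
t 3.92 tcp [433.  186.1 220.6] yaw_y -28.53 zaxis [ 0.0033  0.011  -0.9999] F [ 0.  -0.1  0.4] w 0.5879354103848266
move tool mm [-0.6 -1.1 81.6] roll -0.03
```

View pics/scene1.png

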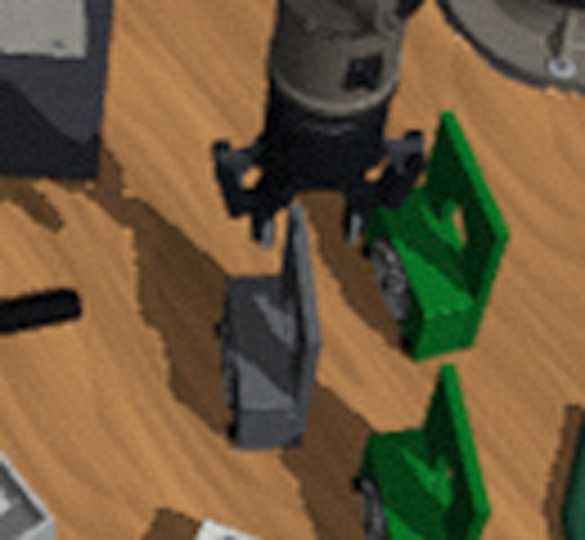

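View pics/top1.png

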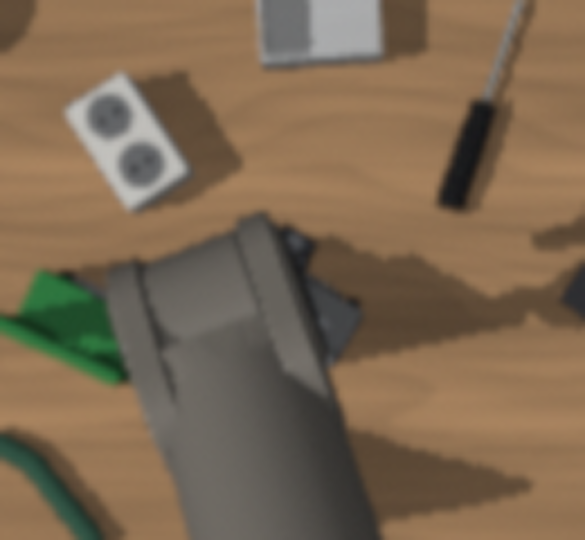

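Emit:
apply_moves(increments=[50,-0.5,-1,20,0,50,0,0,20,0,50,0,0,20,0,50,0,0,15,0,50,0,0,5,0,50,0,0,0,0], squeeze=60)

```text
t: 4.78
eef_pos: [0.4338, 0.1959, 0.1434]
tool_rot: [-0.006, 0.857, 0.515, 0.009]
contact_force: [0.7, -0.8, 0.1]
gripper_width: 0.583
```

```bash
python3 -c "
from go import *
go([432,187,139],-28.5)
for c,(a,b) in dict(scene=(230,130)).items():
    p,d=read_camera(c);cv2.imwrite(f'pics/{c}2.png',cv2.resize(p[b:b+120,a:a+130],None,fx=4.5,fy=4.5,interpolation=cv2.INTER_CUBIC))
"
```

```text
t 4.78 tcp [433.8 195.9 143.4] yaw_y -27.98 zaxis [ 0.0098  0.02   -0.9998] F [ 0.7 -0.8  0.1] w 0.5833785907923741
move tool mm [-8.8  2.6  4.2] roll 0.52
```

View pics/scene2.png

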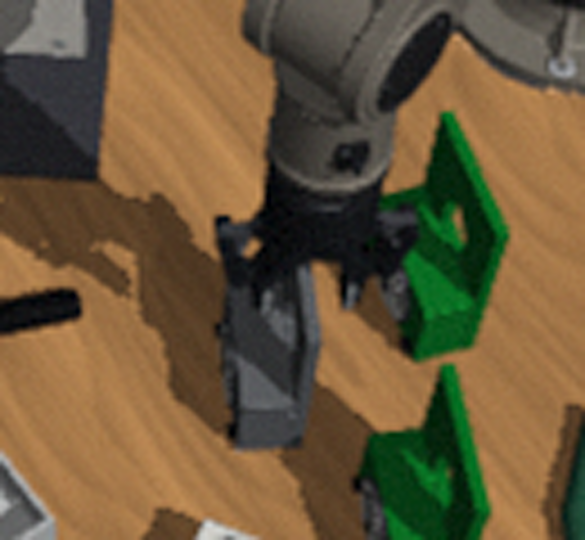

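Emit:
apply_moves(increments=[50,-4.5,1.3,2,0,50,-4.5,1.3,2.2,0,50,0,0,0,0])

```text
t: 5.2
eef_pos: [0.4326, 0.1864, 0.14]
tool_rot: [-0.006, 0.857, 0.515, 0.011]
contact_force: [1.0, 0.8, 1.0]
gripper_width: 0.583
```

```bash
python3 -c "
from go import *
go([432,187,139],-28.5)"
```

```text
t 5.2 tcp [432.6 186.4 140. ] yaw_y -28.01 zaxis [ 0.0116  0.0219 -0.9997] F [1.  0.8 1. ] w 0.5827500590974187
move tool mm [ 0.2 -0.8  1. ] roll 0.49
```

Emit:
apply_moves(increments=[30,0,0,0,0.5,20,0,0,0,0,14,0,0,0,0,4,0,0,0,0,4,0,0,0,0,4,0,0,0,0,4,0,0,0,0], squeeze=60)

```text
t: 6.08
eef_pos: [0.4319, 0.1864, 0.1398]
tool_rot: [-0.007, 0.859, 0.511, 0.01]
contact_force: [-0.6, -0.1, -0.5]
gripper_width: 0.105
```

```bash
python3 -c "
from go import *
go([432,187,139],-28.5)"
```

```text
t 6.08 tcp [431.9 186.4 139.8] yaw_y -28.53 zaxis [ 0.0104  0.0216 -0.9997] F [-0.6 -0.1 -0.5] w 0.10505606279836907
move tool mm [ 0.5 -0.2  0.8] roll -0.03
```

Emit:
apply_moves(increments=[4,0,0,-10,0,4,0,0,-25,0,4,0,0,-25,0,4,0,0,-25,0,4,0,0,-25,0,4,0,0,0,0], squeeze=80)

```text
t: 6.82
eef_pos: [0.4288, 0.1818, 0.2529]
tool_rot: [-0.006, 0.86, 0.51, 0.007]
contact_force: [0.5, 0.3, -5.1]
gripper_width: 0.104
```

```bash
python3 -c "
from go import *
S=[456,-193,np.radians(-126.8)]
go([432,187,250],53.2)
for x in(-160,-11):print(L(S,(x,0,0)))
for c,(a,b) in dict(scene=(230,110),top=(170,150)).items():
    p,d=read_camera(c);cv2.imwrite(f'pics/{c}3.png',cv2.resize(p[b:b+130,a:a+130],None,fx=4.5,fy=4.5,interpolation=cv2.INTER_CUBIC))
"
```

```text
t 6.83 tcp [428.8 181.8 252.9] yaw_y -28.65 zaxis [ 0.0066  0.0181 -0.9998] F [ 0.5  0.3 -5.1] w 0.10375845701589255
move tool mm [6.1 0.3 3. ] roll -81.85
[551.84377576 -64.88298065   0.        ]
[ 462.58925958 -184.19195492    0.        ]
```

View pics/scene3.png

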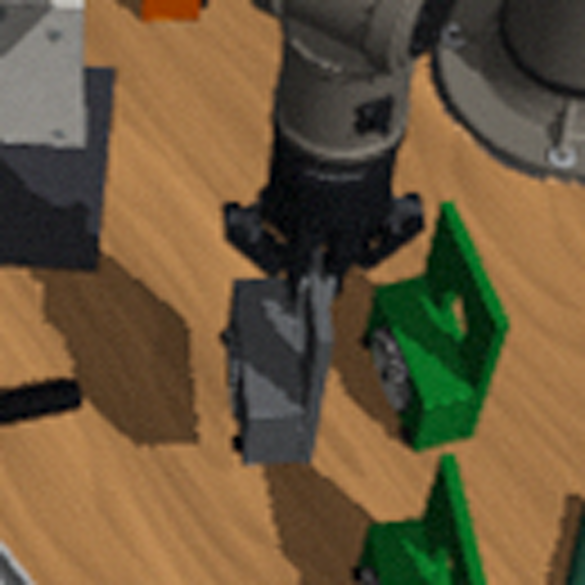

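Emit:
apply_moves(increments=[4,-10,16,0,0,4,-17,28,0,0,4,-17,28,0,0,4,-17,28,0,0,4,-17,28,0,0,4,-17,28,0,0,4,-17,28,0,0,4,-17,28,0,0,4,-10,16,0,0,4,0,0,0,0])

```text
t: 8.18
eef_pos: [0.5555, -0.0575, 0.2311]
tool_rot: [-0.007, 0.859, 0.512, -0.009]
contact_force: [-1.2, 0.1, -5.0]
gripper_width: 0.105
```

Emit:
apply_moves(increments=[4,0,0,0,-6,4,0,0,0,-10,4,0,0,0,-10,4,0,0,0,-10,4,0,0,0,-10,4,0,0,0,-10,4,0,0,0,-10,4,0,0,0,-10,4,0,0,0,-4,4,0,0,0,0])

```text
t: 9.43
eef_pos: [0.5445, -0.0459, 0.218]
tool_rot: [-0.024, 0.302, 0.953, -0.005]
contact_force: [-0.1, -0.3, -4.9]
gripper_width: 0.105
```

```bash
python3 -c "
from go import *
go([563,-50,240],53.2)
for c,(a,b) in dict(scene=(160,70),top=(200,100)).items():
    p,d=read_camera(c);cv2.imwrite(f'pics/{c}4.png',cv2.resize(p[b:b+150,a:a+180],None,fx=4,fy=4,interpolation=cv2.INTER_CUBIC))
"
```

```text
t 9.43 tcp [544.5 -45.9 218. ] yaw_y 54.85 zaxis [-0.0482  0.004  -0.9988] F [-0.1 -0.3 -4.9] w 0.10518701157553165
move tool mm [-16.5   6.7 -22.9] roll 1.65
```

View pics/scene4.png

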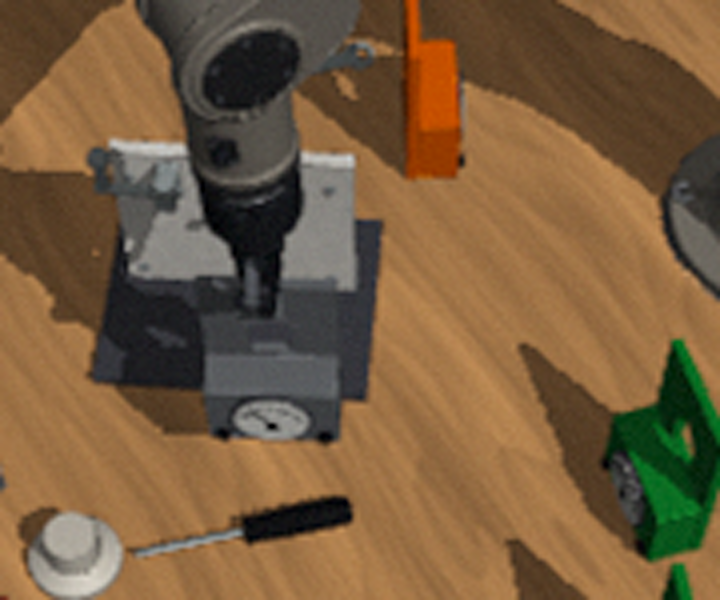

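View pics/top4.png

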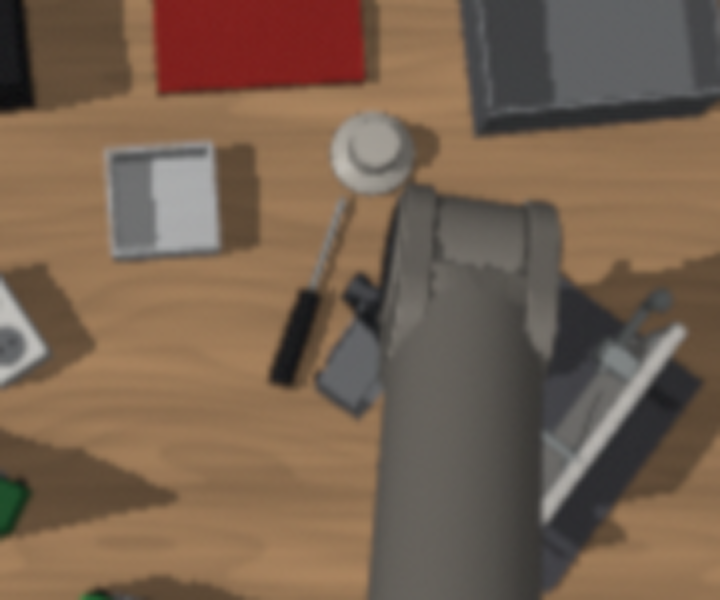

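```bash
cat >> go.py <<'E'
S=[456,-193,np.radians(-126.8)]
def st(x,y,z,yaw=53.2):
    o=get_obs();p=o["eef_pos"]*1000;q=loc(p[None]/1000,S)[0]
    w,a,b,c=o["tool_rot"];zz=R.from_quat([a,b,c,w]).as_matrix()[:,2]
    k=loc((np.r_[S[:2],0]+zz)[None]/1000,S)[0]
    print("local tcp",q.round(1),"zax local",k.round(4),"meter org",(q+139*k).round(1))
    go(L(S,(x,y,z)),yaw)
E
python3 -c "
from go import *
st(-170,0,240)"
```

```text
local tcp [-170.8  -16.9  218.2] zax local [ 0.0256 -0.0407 -0.9988] meter org [-167.2  -22.6   79.3]
t 9.53 tcp [544.8 -46.1 218.2] yaw_y 54.79 zaxis [-0.0479  0.0038 -0.9988] F [-0.3 -0.2 -5.3] w 0.10552351162822587
move tool mm [-16.   -1.8 -22.5] roll 1.59
```

Emit:
apply_moves(increments=[4,-5,-0.5,-8,0.8,4,-6,-0.7,-8,0.8,4,-5,-0.6,-7,0,4,0,0,0,0])

```text
t: 10.02
eef_pos: [0.5592, -0.058, 0.2425]
tool_rot: [-0.023, 0.318, 0.948, -0.006]
contact_force: [0.6, -0.1, -5.7]
gripper_width: 0.108
```

```bash
python3 -c "
from go import *
st(-60,0,240)"
```

```text
local tcp [-170.     1.8  242.5] zax local [ 0.0253 -0.0393 -0.9989] meter org [-166.4   -3.7  103.7]
t 10.03 tcp [559.2 -58.  242.5] yaw_y 52.95 zaxis [-0.0466  0.0032 -0.9989] F [ 0.6 -0.1 -5.7] w 0.10764351309453156
move tool mm [   1.1 -109.9    5.4] roll -0.25
```

```bash
python3 -c "
from go import *
o=get_obs();w,a,b,c=o['tool_rot'];r=R.from_quat([a,b,c,w]).as_matrix();M=np.c_[-r[:,1],-r[:,0],-r[:,2]]
for cam in('scene','top'):
    p,d=read_camera(cam)
    cv2.imwrite(f'pics/{cam}5.png',cv2.resize(p[70:220,160:340] if cam=='scene' else p[100:250,200:380],None,fx=4,fy=4,interpolation=cv2.INTER_CUBIC))
    e=proj(cam,[o['eef_pos']-[0,0,.06]])[0]
    for q in outline_of(cam,'meter')[:6]:
        P=cloud(cam,d,q['pixels'])
        Q=(P-o['eef_pos'])@M*1000+[0,0,139]
        Q=Q[(abs(Q)<[80,90,180]).all(1)]
        if len(Q)<150: continue
        f=lambda x:meter((Q-x[:3])@R.from_rotvec(x[3:]).as_matrix())
        s=least_squares(f,np.zeros(6),loss='soft_l1',f_scale=2,x_scale=[1,1,1,.01,.01,.01],diff_step=1e-4)
        s4=least_squares(lambda x:meter(Q-x),[0,0,0],loss='soft_l1',f_scale=2)
        print(cam,q['p'],len(Q),s.x.round(3),'trans only',s4.x.round(1),np.median(abs(s4.fun)).round(2))
"
```

```text
scene 0.68 1258 [-3.579e+00  6.089e+00 -2.600e-01  2.900e-02  1.600e-02  4.000e-03] trans only [-2.   4.3  0.1] 1.75
```

View pics/scene5.png

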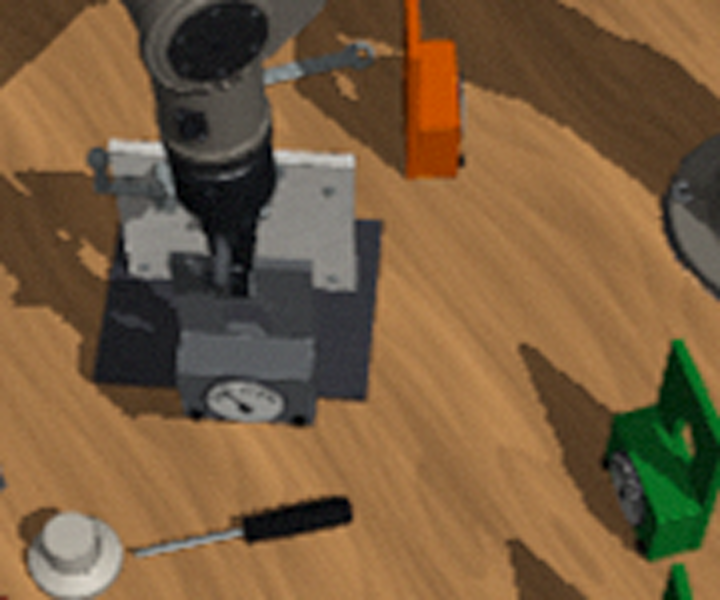

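Emit:
apply_moves(increments=[4,2,-15,1,0,4,2,-18,1,0,4,1,-18,1,0,4,0,-15,0,0,4,0,0,0,0])

```text
t: 10.85
eef_pos: [0.5089, -0.1119, 0.2398]
tool_rot: [-0.025, 0.319, 0.948, -0.006]
contact_force: [0.2, -0.4, -4.5]
gripper_width: 0.107
```

```bash
python3 -c "
from go import *
st(-60,-3,241)
p,d=read_camera('scene');cv2.imwrite(f'pics/scene6.png',cv2.resize(p[90:190,170:290],None,fx=6,fy=6,interpolation=cv2.INTER_CUBIC))
p,d=read_camera('top');cv2.imwrite(f'pics/top6.png',cv2.resize(p[130:250,280:400],None,fx=5,fy=5,interpolation=cv2.INTER_CUBIC))"
```

```text
local tcp [-96.6  -6.2 239.8] zax local [ 0.0277 -0.0431 -0.9987] meter org [-92.7 -12.2 101. ]
t 10.85 tcp [ 508.9 -111.9  239.8] yaw_y 52.85 zaxis [-0.0511  0.0036 -0.9987] F [ 0.2 -0.4 -4.5] w 0.10666925605803626
move tool mm [ -3.4 -36.6  -0.3] roll -0.35
```

View pics/scene6.png

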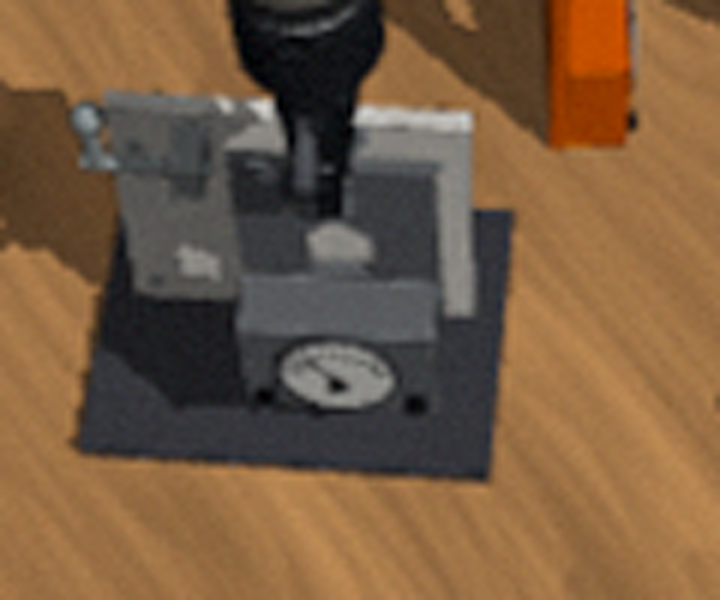

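View pics/top6.png

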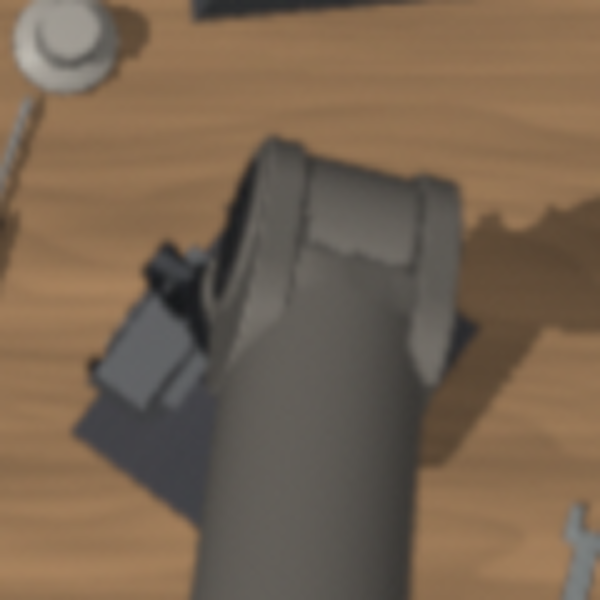

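Emit:
apply_moves(increments=[4,-2,-9,-0.5,-0.3,4,-2,-9,-0.5,0,4,-1,-9,0,0,4,0,-8,0,0,4,0,0,0,0])

```text
t: 11.58
eef_pos: [0.4929, -0.1427, 0.2416]
tool_rot: [-0.024, 0.314, 0.949, -0.006]
contact_force: [0.5, -0.2, -4.5]
gripper_width: 0.107
```

```bash
python3 -c "
from go import *
st(-12,-3,240)
p,d=read_camera('scene');cv2.imwrite(f'pics/scene7.png',cv2.resize(p[90:190,170:290],None,fx=6,fy=6,interpolation=cv2.INTER_CUBIC))"
```

```text
local tcp [-62.4  -0.6 241.6] zax local [ 0.0272 -0.0424 -0.9987] meter org [-58.6  -6.5 102.8]
t 11.57 tcp [ 492.9 -142.7  241.6] yaw_y 53.41 zaxis [-0.0502  0.0036 -0.9987] F [ 0.5 -0.2 -4.5] w 0.10703473554784704
move tool mm [  2.5 -50.3   3.1] roll 0.21
```

View pics/scene7.png

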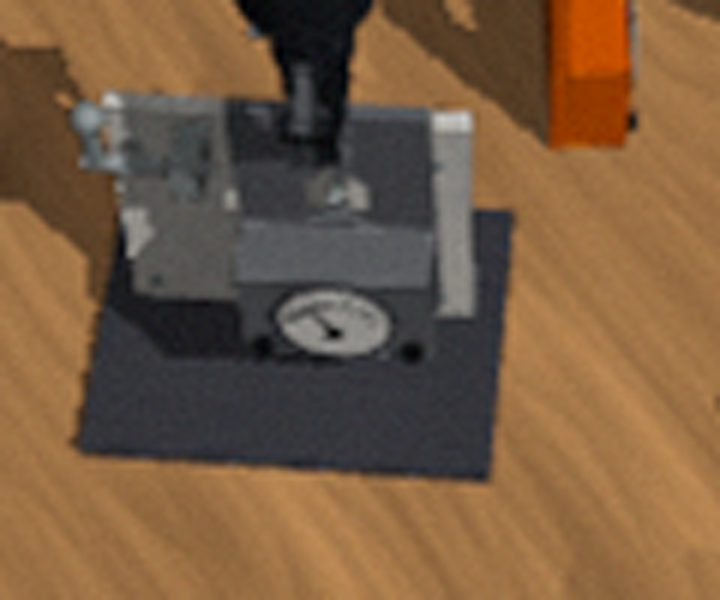

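The hook's end shows in the slot at (325,190) and there is no contact force, so I continue inward.

Emit:
apply_moves(increments=[4,1,-9,0,0,4,1,-9,0,0,4,0,-9,0,0,4,0,-8,0,0,4,0,-5,0,0,4,0,0,0,0])

```text
t: 12.38
eef_pos: [0.4659, -0.1752, 0.2429]
tool_rot: [-0.024, 0.314, 0.949, -0.006]
contact_force: [0.1, 0.3, -4.8]
gripper_width: 0.101
```

```bash
python3 -c "
from go import *
st(-12,-3,240)
p,d=read_camera('scene');cv2.imwrite(f'pics/scene8.png',cv2.resize(p[90:190,170:290],None,fx=6,fy=6,interpolation=cv2.INTER_CUBIC))"
```

```text
local tcp [-20.2  -2.7 242.9] zax local [ 0.0268 -0.0423 -0.9987] meter org [-16.4  -8.6 104. ]
t 12.38 tcp [ 465.9 -175.2  242.9] yaw_y 53.44 zaxis [-0.05    0.0039 -0.9987] F [ 0.1  0.3 -4.8] w 0.10114350907185311
move tool mm [ 0.2 -8.1  3.1] roll 0.24
```

View pics/scene8.png

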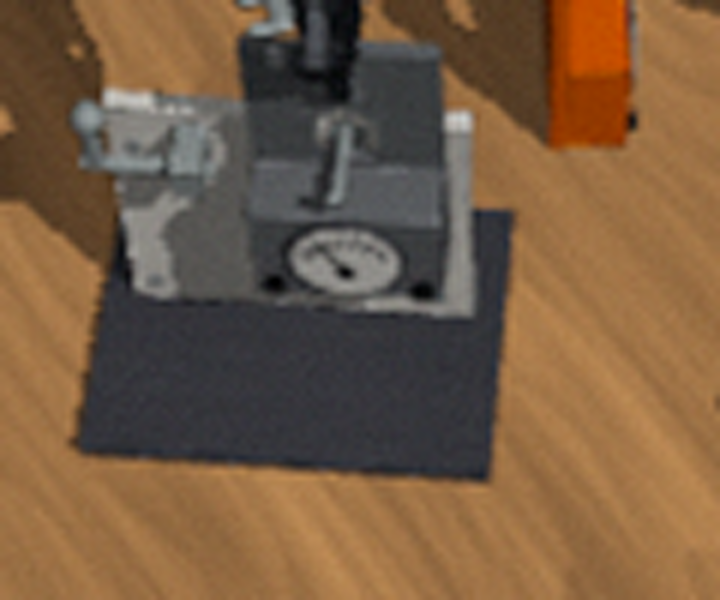

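Emit:
apply_moves(increments=[4,0,-3,0,0,4,0,-2,6,0,4,0,0,8,0,4,0,0,8,0,4,0,0,0,0])

```text
t: 13.05
eef_pos: [0.462, -0.1781, 0.2189]
tool_rot: [-0.025, 0.313, 0.949, -0.006]
contact_force: [0.8, -0.2, -4.9]
gripper_width: 0.109
```

```bash
python3 -c "
from go import *
st(-12,-3,210)"
```

```text
local tcp [-15.5  -4.1 218.9] zax local [ 0.027  -0.0432 -0.9987] meter org [-11.8 -10.2  80.1]
t 13.05 tcp [ 462.  -178.1  218.9] yaw_y 53.57 zaxis [-0.0508  0.0042 -0.9987] F [ 0.8 -0.2 -4.9] w 0.10908543994607066
move tool mm [-1.5 -3.3  8.9] roll 0.37
```

Emit:
apply_moves(increments=[4,0,0,4,0,4,0,-1,3,0,4,0,0,0,0])

```text
t: 13.42
eef_pos: [0.4622, -0.179, 0.2122]
tool_rot: [-0.024, 0.313, 0.95, -0.006]
contact_force: [0.4, 0.7, -5.2]
gripper_width: 0.105
```

```bash
python3 -c "
from go import *
st(-12,-3,210)
p,d=read_camera('scene');cv2.imwrite(f'pics/scene9.png',cv2.resize(p[90:190,170:290],None,fx=6,fy=6,interpolation=cv2.INTER_CUBIC))"
```

```text
local tcp [-14.9  -3.4 212.2] zax local [ 0.0258 -0.0411 -0.9988] meter org [-11.3  -9.1  73.3]
t 13.43 tcp [ 462.2 -179.   212.2] yaw_y 53.56 zaxis [-0.0484  0.004  -0.9988] F [ 0.4  0.7 -5.2] w 0.10493391712334664
move tool mm [-0.5 -2.9  2.2] roll 0.36
```

View pics/scene9.png

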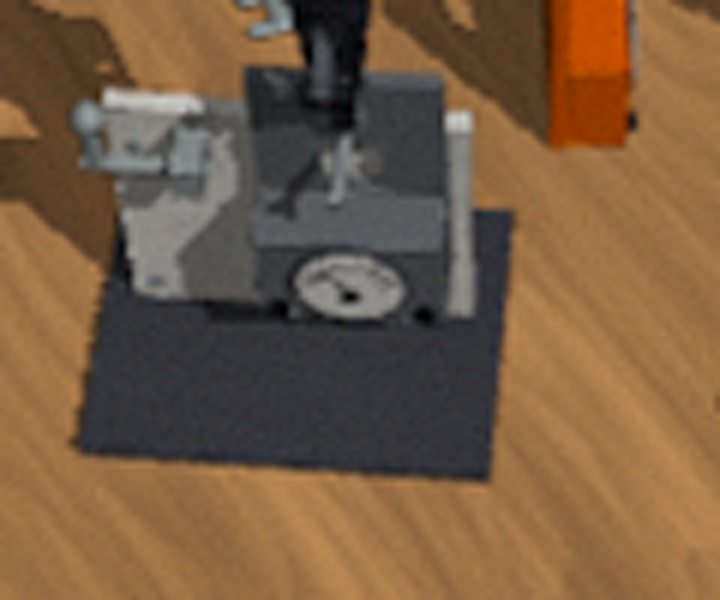

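Still no contact. I keep lowering in small steps and watch the force.

Emit:
apply_moves(increments=[4,0,-1,2,0,4,0,0,1.5,0,4,0,0,0,0])

```text
t: 13.85
eef_pos: [0.4634, -0.1804, 0.2104]
tool_rot: [-0.021, 0.313, 0.95, -0.005]
contact_force: [0.8, 0.3, -3.3]
gripper_width: 0.105
```

```bash
python3 -c "
from go import *
st(-12,-3,208)"
```

```text
local tcp [-14.5  -1.6 210.4] zax local [ 0.0234 -0.0369 -0.999 ] meter org [-11.3  -6.7  71.5]
t 13.85 tcp [ 463.4 -180.4  210.4] yaw_y 53.56 zaxis [-0.0436  0.0033 -0.999 ] F [ 0.8  0.3 -3.3] w 0.10546717431779347
move tool mm [ 1.3 -2.5  2.5] roll 0.36
```

Emit:
apply_moves(increments=[4,0,-1,1.5,0,4,0,-1,1,0,4,0,-1,0,0,4,0,0,0,0])

```text
t: 14.35
eef_pos: [0.4635, -0.1808, 0.21]
tool_rot: [-0.02, 0.312, 0.95, -0.003]
contact_force: [1.2, -0.7, 0.8]
gripper_width: 0.103
```

```bash
python3 -c "
from go import *
st(-12,-3,208)"
```

```text
local tcp [-14.3  -1.3 210. ] zax local [ 0.0188 -0.0361 -0.9992] meter org [-11.7  -6.3  71.2]
t 14.35 tcp [ 463.5 -180.8  210. ] yaw_y 53.68 zaxis [-0.0401  0.0066 -0.9992] F [ 1.2 -0.7  0.8] w 0.10300390563865126
move tool mm [ 1.7 -2.2  2.1] roll 0.48
```

The hook now carries the weight. I release slowly.

Emit:
apply_moves(increments=[12,0,0,0,0,16,0,0,0,0,22,0,0,0,0,30,0,0,0,0,36,0,0,0,0,36,0,0,0,0], squeeze=20)

```text
t: 15.1
eef_pos: [0.4621, -0.1817, 0.2093]
tool_rot: [-0.021, 0.312, 0.95, -0.004]
contact_force: [-0.3, -0.2, -0.1]
gripper_width: 0.418
```

```bash
python3 -c "
from go import *
st(-12,-3,300)
p,d=read_camera('scene');cv2.imwrite(f'pics/scene10.png',cv2.resize(p[90:190,170:290],None,fx=6,fy=6,interpolation=cv2.INTER_CUBIC))"
```

```text
local tcp [-12.7  -1.9 209.3] zax local [ 0.0211 -0.0379 -0.9991] meter org [-9.7 -7.2 70.4]
t 15.1 tcp [ 462.1 -181.7  209.3] yaw_y 53.62 zaxis [-0.043   0.0058 -0.9991] F [-0.3 -0.2 -0.1] w 0.41755675707097367
move tool mm [  4.5  -2.6 -90.6] roll 0.42
```

View pics/scene10.png

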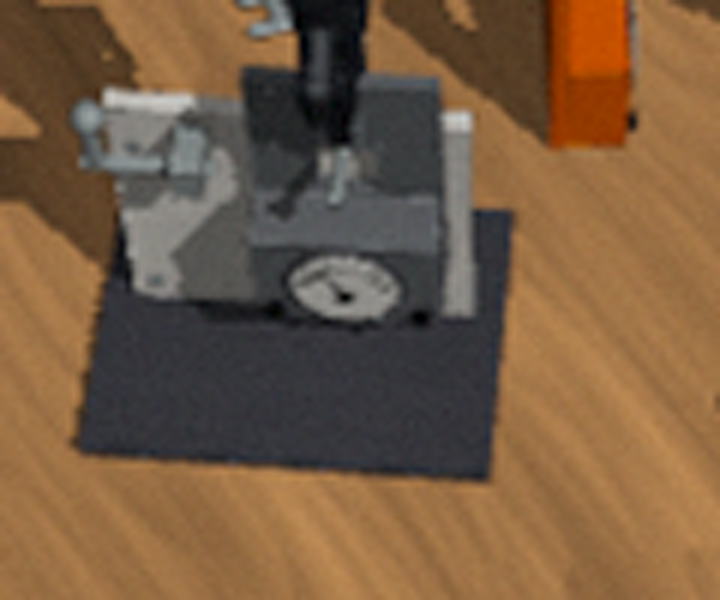

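Released and hanging. I lift the fingers straight up, clear of the meter.

Emit:
apply_moves(increments=[36,0,0,-8,0,36,0,0,-15,0,36,0,0,-20,0,36,0,0,-20,0,36,0,0,-20,0,36,0,0,-10,0,36,0,0,0,0])

```text
t: 16.02
eef_pos: [0.467, -0.183, 0.3104]
tool_rot: [-0.019, 0.313, 0.95, -0.004]
contact_force: [-0.1, 0.1, -0.6]
gripper_width: 0.427
```

```bash
python3 -c "
from go import *
st(-29,185,300)
p,d=read_camera('scene');cv2.imwrite(f'pics/scene11.png',cv2.resize(p[90:190,170:290],None,fx=6,fy=6,interpolation=cv2.INTER_CUBIC))
for q in outline_of('scene','meter'):
    P=cloud('scene',d,q['pixels']);Q=loc(P,S)-[-11,0,71];Q=Q[(abs(Q)<[80,90,200]).all(1)]
    if len(Q)<200: continue
    f=lambda x:meter((Q-x[:3])@R.from_rotvec(x[3:]).as_matrix())
    s=least_squares(f,np.zeros(6),loss='soft_l1',f_scale=2,x_scale=[1,1,1,.01,.01,.01],diff_step=1e-4)
    print(q['p'],len(Q),'dev from home',s.x.round(3),np.median(abs(s.fun)))
"
```

```text
local tcp [-14.6   2.8 310.4] zax local [ 0.0188 -0.0339 -0.9992] meter org [-12.   -1.9 171.5]
t 16.02 tcp [ 467.  -183.   310.4] yaw_y 53.58 zaxis [-0.0384  0.0053 -0.9992] F [-0.1  0.1 -0.6] w 0.4270892140287333
move tool mm [-182.5   13.4    4. ] roll 0.38
0.62 1156 dev from home [-4.459e+00 -1.151e+00 -3.830e-01 -1.100e-02 -6.000e-03 -1.000e-03] 1.9245686640829245
```

View pics/scene11.png

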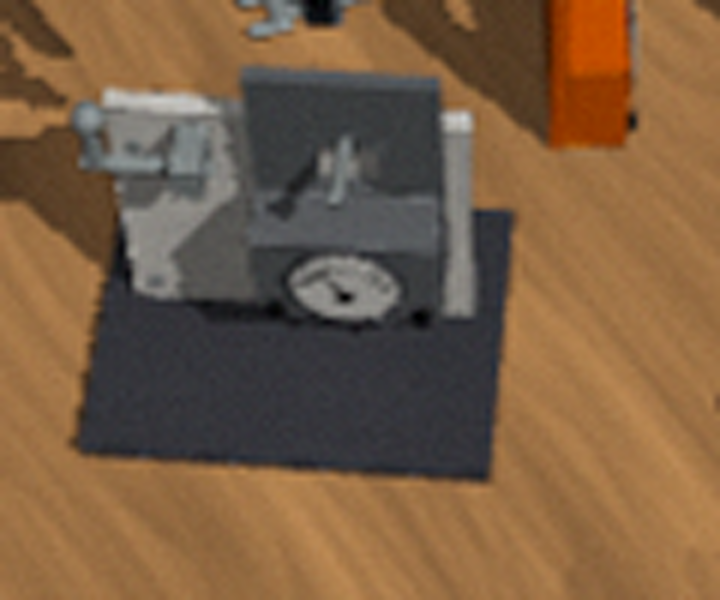

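```bash
python3 -c "
from go import *
acc={}
for cam in('scene','top'):
  ds=[]
  for i in range(3):
    p,d=read_camera(cam);ds.append(d)
  d=np.median(ds,0)
  P=loc(cloud(cam,d,np.ones(d.shape,bool)),S)
  def rep(n,lo,hi):
    Q=P[((P>lo)&(P<hi)).all(1)]
    if len(Q)>5:print(cam,n,len(Q),'x',np.percentile(Q[:,0],[10,50,90]).round(1),'z',np.percentile(Q[:,2],[10,50,90]).round(1))
  rep('board left',(-25,58,60),(10,75,160))
  rep('board right',(-25,-68,60),(10,-58,185))
  rep('bridge',(-40,-50,200),(10,50,235))
  rep('sides L',(-40,25,155),(0,50,195))
  rep('sides R',(-40,-50,155),(0,-25,195))
  rep('box front',(-90,-50,75),(-45,50,130))
  rep('top edge',(-30,-50,238),(10,50,250))
  rep('board top',(-15,-68,188),(15,-60,200))
  rep('board topL',(-15,60,188),(15,130,200))
"
```

```text
scene board left 63 x [-8.4 -6.4 -4.6] z [ 80.3 121.9 151.3]
scene board right 65 x [-9.6 -7.  -4.9] z [ 72.3 123.7 170.7]
scene bridge 197 x [-22.7 -20.4 -18.8] z [203.2 217.2 231.8]
scene sides L 51 x [-21.9 -19.7 -18. ] z [158.9 172.9 189.9]
scene sides R 48 x [-21.5 -20.  -18. ] z [161.2 176.5 190.4]
scene box front 243 x [-64.5 -61.5 -56.8] z [ 83.4 104.5 124.2]
scene top edge 99 x [-23.6 -18.4 -13.2] z [240.4 242.9 244.9]
scene board top 12 x [-8.2 -4.4  1.4] z [189.2 192.5 196. ]
scene board topL 78 x [-7.9 -4.1  3.3] z [190.4 193.4 196.3]
top board right 17 x [-4.7 -4.4 -4.1] z [ 75.2 112.6 168.1]
top bridge 23 x [-18.7 -18.4 -17.9] z [203.6 217.5 227.5]
top sides R 14 x [-17.7 -17.2  -5.3] z [161.4 180.1 194.4]
top box front 41 x [-60.7 -59.7 -55.1] z [ 88.7 109.1 125.3]
top top edge 66 x [-18.6 -14.3 -10.2] z [241.2 243.6 246.1]
top board top 10 x [-4.3 -0.4  5.4] z [192.9 195.  196.8]
top board topL 10 x [-4.9 -3.5 -2.2] z [189.6 195.  197.1]
```

Depth puts the plate's front about 13.5 mm in front of the board where 10 mm is expected. So the meter hangs straight but about 3.5 mm off home. I'll nudge it home with shut fingers, just above the hook.

Emit:
apply_moves(increments=[0,1,10,0,0,0,1,15,0,0,0,1,15,0,0,0,0,0,0,0,0,0,0,0,0,0,0,0,0,0])

```text
t: 17.18
eef_pos: [0.4895, -0.1453, 0.3076]
tool_rot: [-0.021, 0.312, 0.95, -0.004]
contact_force: [-1.1, 0.8, 0.4]
gripper_width: -0.0
```

```bash
python3 -c "
from go import *
st(-50,0,222)"
```

```text
local tcp [-58.2  -1.7 307.6] zax local [ 0.0212 -0.0371 -0.9991] meter org [-55.3  -6.9 168.8]
t 17.18 tcp [ 489.5 -145.3  307.6] yaw_y 53.68 zaxis [-0.0424  0.0052 -0.9991] F [-1.1  0.8  0.4] w -0.00025782883300303486
move tool mm [-4.9 -6.5 85.7] roll 0.48
```

Emit:
apply_moves(increments=[0,-1,0,20,0.4,0,-1,0,20,0,0,-1,0,20,0,0,-1,0,15,0,0,-1,0,5,0,0,0,0,0,0])

```text
t: 17.92
eef_pos: [0.4902, -0.1505, 0.2265]
tool_rot: [-0.019, 0.317, 0.948, -0.004]
contact_force: [0.0, 0.8, -0.0]
gripper_width: 0.003
```

```bash
python3 -c "
from go import *
st(-35,0,222)
p,d=read_camera('scene');cv2.imwrite(f'pics/scene12.png',cv2.resize(p[90:190,170:290],None,fx=6,fy=6,interpolation=cv2.INTER_CUBIC))"
```

```text
local tcp [-54.5   1.9 226.5] zax local [ 0.0197 -0.0345 -0.9992] meter org [-51.8  -2.9  87.6]
t 17.93 tcp [ 490.2 -150.5  226.5] yaw_y 53.03 zaxis [-0.0394  0.0049 -0.9992] F [ 0.   0.8 -0. ] w 0.0028683571794323732
move tool mm [  1.7 -19.4   4.9] roll -0.17
```

View pics/scene12.png

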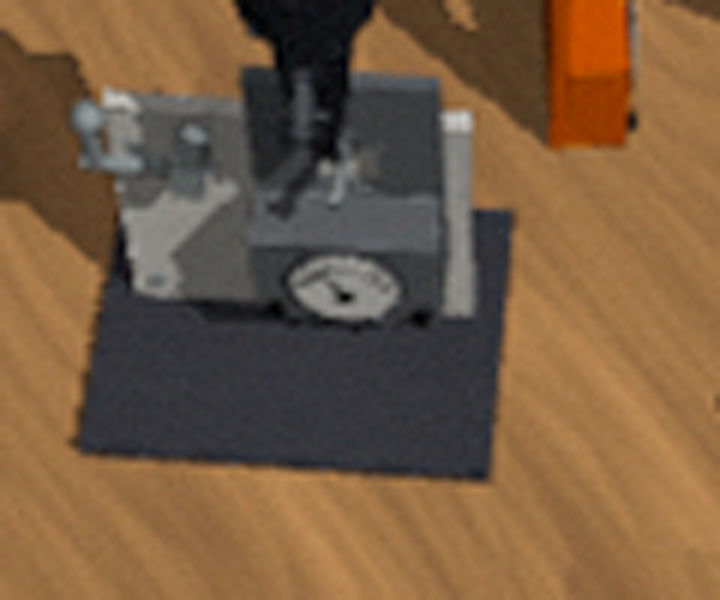

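Emit:
apply_moves(increments=[0,0,-4,1,0,0,0,-4,1,0,0,0,-2,1,0,0,0,0,0,0])

```text
t: 18.48
eef_pos: [0.4845, -0.1595, 0.2252]
tool_rot: [-0.018, 0.317, 0.948, -0.003]
contact_force: [-0.3, 0.1, 0.6]
gripper_width: -0.001
```

Emit:
apply_moves(increments=[0,0,-2,0,0,0,0,-2,0,0,0,0,0,0,0])

```text
t: 18.85
eef_pos: [0.482, -0.1628, 0.2254]
tool_rot: [-0.018, 0.317, 0.948, -0.003]
contact_force: [0.4, -0.3, 0.2]
gripper_width: 0.002
```

```bash
python3 -c "
from go import *
st(-35,0,222)"
```

```text
local tcp [-39.7   2.8 225.4] zax local [ 0.0177 -0.0317 -0.9993] meter org [-37.3  -1.6  86.5]
t 18.85 tcp [ 482.  -162.8  225.4] yaw_y 53.02 zaxis [-0.036   0.0048 -0.9993] F [ 0.4 -0.3  0.2] w 0.0024892225110463716
move tool mm [ 2.7 -4.7  3.6] roll -0.18
```

Emit:
apply_moves(increments=[0,0,-2,0,0,0,0,-2,0,0,0,0,0,0,0])

```text
t: 19.23
eef_pos: [0.4795, -0.1662, 0.2254]
tool_rot: [-0.018, 0.317, 0.948, -0.003]
contact_force: [-0.7, -0.0, 0.5]
gripper_width: -0.003
```

Emit:
apply_moves(increments=[0,0,-2,0,0,0,0,0,0,0])

```text
t: 19.48
eef_pos: [0.4783, -0.1678, 0.2255]
tool_rot: [-0.018, 0.317, 0.948, -0.003]
contact_force: [0.8, -0.5, 0.8]
gripper_width: -0.001
```

```bash
python3 -c "
from go import *
st(-30,0,222)"
```

```text
local tcp [-33.5   2.7 225.5] zax local [ 0.0177 -0.0318 -0.9993] meter org [-31.1  -1.7  86.6]
t 19.48 tcp [ 478.3 -167.8  225.5] yaw_y 53.04 zaxis [-0.0361  0.0049 -0.9993] F [ 0.8 -0.5  0.8] w -0.0012908439656183859
move tool mm [ 2.6 -3.5  3.6] roll -0.16
```

Emit:
apply_moves(increments=[0,0,-2,0,0,0,0,0,0,0])

```text
t: 19.73
eef_pos: [0.4774, -0.1689, 0.2256]
tool_rot: [-0.018, 0.317, 0.948, -0.003]
contact_force: [0.7, 1.6, -0.3]
gripper_width: 0.003
```

Emit:
apply_moves(increments=[0,0,-2,0,0,0,0,0,0,0])

```text
t: 19.98
eef_pos: [0.4765, -0.1701, 0.2256]
tool_rot: [-0.018, 0.317, 0.948, -0.003]
contact_force: [1.3, 0.6, -0.3]
gripper_width: -0.0
```

```bash
python3 -c "
from go import *
st(-30,0,222)
p,d=read_camera('scene');cv2.imwrite(f'pics/scene13.png',cv2.resize(p[90:190,170:290],None,fx=6,fy=6,interpolation=cv2.INTER_CUBIC))"
```

```text
local tcp [-30.6   2.6 225.6] zax local [ 0.0161 -0.0316 -0.9994] meter org [-28.4  -1.8  86.7]
t 19.98 tcp [ 476.5 -170.1  225.6] yaw_y 53.1 zaxis [-0.035   0.006  -0.9994] F [ 1.3  0.6 -0.3] w -0.0003056183511846141
move tool mm [ 2.5 -0.6  3.7] roll -0.1
```

View pics/scene13.png

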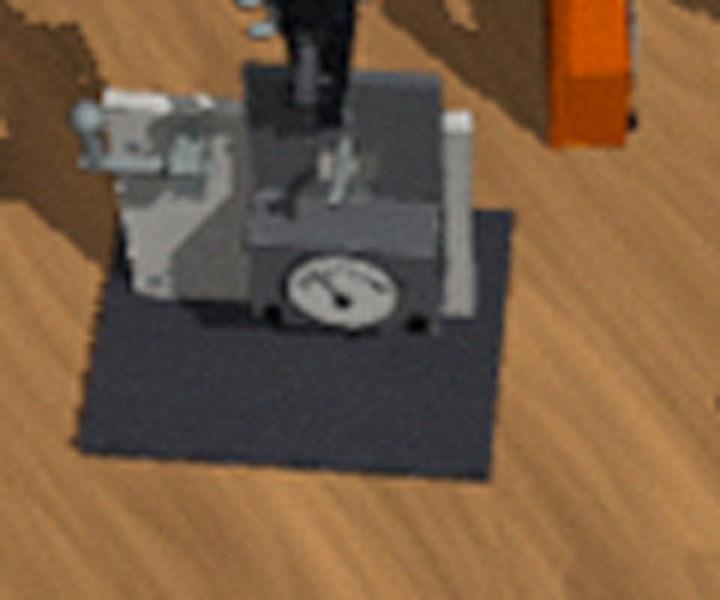

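Emit:
apply_moves(increments=[0,0,-2,0,0,0,0,-1,0,0,0,0,0,0,0])

```text
t: 20.4
eef_pos: [0.475, -0.1719, 0.2257]
tool_rot: [-0.017, 0.316, 0.949, -0.002]
contact_force: [1.9, 2.5, -1.3]
gripper_width: 0.0
```

```bash
python3 -c "
from go import *
st(-30,0,222)
p,d=read_camera('scene')
P=loc(cloud('scene',d,np.ones(d.shape,bool)),S)
for n,lo,hi in(('bridge',(-40,-50,200),(10,50,235)),('L',(-40,25,155),(0,50,195)),('R',(-40,-50,155),(0,-25,195)),('box',(-90,-50,75),(-45,50,130))):
    Q=P[((P>lo)&(P<hi)).all(1)];print(n,len(Q),np.median(Q[:,0]))
"
```

```text
local tcp [-28.3   2.6 225.7] zax local [ 0.0153 -0.0315 -0.9994] meter org [-26.2  -1.8  86.8]
t 20.4 tcp [ 475.  -171.9  225.7] yaw_y 53.14 zaxis [-0.0344  0.0066 -0.9994] F [ 1.9  2.5 -1.3] w 3.974842131151528e-05
move tool mm [2.5 1.8 3.7] roll -0.06
bridge 181 -18.55581309442225
L 57 -21.74520266234585
R 54 -22.322811196892623
box 260 -70.36675654923286
```

The push tips the meter about the hook instead of sliding it (the box came out 9 mm), so I back off gently and measure.

Emit:
apply_moves(increments=[0,0,2,0,0,0,0,2,0,0,0,0,3,0,0,0,0,5,0,0,0,0,6,0,0,0,0,0,0,0])

```text
t: 21.2
eef_pos: [0.4858, -0.1577, 0.2252]
tool_rot: [-0.018, 0.317, 0.948, -0.003]
contact_force: [0.2, -0.3, 0.2]
gripper_width: 0.003
```

```bash
cat > meas.py <<'E'
from go import *
def meas():
  for cam in('scene','top'):
    d=np.median([read_camera(cam)[1] for i in range(3)],0)
    P=loc(cloud(cam,d,np.ones(d.shape,bool)),S)
    for n,lo,hi in(('boardL',(-25,58,60),(10,75,160)),('boardR',(-25,-68,60),(10,-58,185)),('bridge',(-40,-50,205),(10,50,235)),('L',(-40,25,155),(0,50,195)),('R',(-40,-50,155),(0,-25,195)),('box',(-90,-50,75),(-45,50,130)),('topedge',(-30,-50,238),(10,50,250))):
      Q=P[((P>lo)&(P<hi)).all(1)]
      if len(Q)>5:print(cam,n,len(Q),np.median(Q[:,0]).round(1),np.median(Q[:,2]).round(1))
E
python3 -c "
from meas import *
st(-50,0,300);meas()"
```

```text
local tcp [-46.2   2.7 225.2] zax local [ 0.0175 -0.0318 -0.9993] meter org [-43.7  -1.7  86.3]
t 21.2 tcp [ 485.8 -157.7  225.2] yaw_y 53.1 zaxis [-0.0359  0.005  -0.9993] F [ 0.2 -0.3  0.2] w 0.0025704303894094503
move tool mm [  5.1   2.5 -74.7] roll -0.1
scene boardL 63 -7.0 123.7
scene boardR 66 -6.9 124.0
scene bridge 106 -21.1 221.5
scene L 54 -19.8 174.5
scene R 51 -19.3 174.4
scene box 247 -61.5 105.6
scene topedge 69 -18.5 242.5
top boardR 17 -4.5 115.8
top bridge 11 -18.2 217.3
top R 10 -16.9 174.4
top box 29 -59.9 108.6
top topedge 27 -13.4 243.1
```

The meter settled back with its lower end on the board and its top leaning out about 0.03 rad. There is room inside the hook (between tip and plate) to push lower, near rod level, where the push should not tip it.

Emit:
apply_moves(increments=[0,1,-2,4,0,0,1,-1,6,0,0,0,0,6,0,0,0,0,3,0,0,0,0,0,0])

```text
t: 22.12
eef_pos: [0.4804, -0.1597, 0.2047]
tool_rot: [-0.018, 0.317, 0.948, -0.003]
contact_force: [0.1, -0.6, 0.0]
gripper_width: 0.002
```

```bash
python3 -c "
from meas import *
st(-36,0,205)"
```

```text
local tcp [-41.3  -0.4 204.7] zax local [ 0.0178 -0.0326 -0.9993] meter org [-38.8  -4.9  65.8]
t 22.12 tcp [ 480.4 -159.7  204.7] yaw_y 52.99 zaxis [-0.0368  0.0053 -0.9993] F [ 0.1 -0.6  0. ] w 0.0015706229073182288
move tool mm [-0.4 -5.3 -0.3] roll -0.21
```

Emit:
apply_moves(increments=[0,0,-3,0,0,0,0,-3,0,0,0,0,0,0,0])

```text
t: 22.5
eef_pos: [0.4768, -0.165, 0.2051]
tool_rot: [-0.018, 0.317, 0.948, -0.003]
contact_force: [0.4, 0.1, 0.9]
gripper_width: 0.003
```

Emit:
apply_moves(increments=[0,0,-2,0,0,0,0,-2,0,0,0,0,0,0,0])

```text
t: 22.88
eef_pos: [0.4749, -0.1675, 0.2053]
tool_rot: [-0.018, 0.317, 0.948, -0.003]
contact_force: [1.5, 1.9, -1.1]
gripper_width: 0.001
```

Emit:
apply_moves(increments=[0,0,-2,0,0,0,0,0,0,0])

```text
t: 23.12
eef_pos: [0.4743, -0.1684, 0.2054]
tool_rot: [-0.017, 0.317, 0.948, -0.002]
contact_force: [3.0, 1.4, -1.2]
gripper_width: 0.007
```

```bash
python3 -c "
from meas import *
st(-36,0,205);meas()"
```

```text
local tcp [-3.070e+01 -1.000e-01  2.054e+02] zax local [ 0.0149 -0.0313 -0.9994] meter org [-28.6  -4.5  66.5]
t 23.12 tcp [ 474.3 -168.4  205.4] yaw_y 53.08 zaxis [-0.034   0.0068 -0.9994] F [ 3.   1.4 -1.2] w 0.007056825922649158
move tool mm [-0.1  5.3  0.3] roll -0.12
scene boardL 61 -6.8 122.9
scene boardR 66 -7.3 125.7
scene bridge 119 -18.8 219.4
scene L 53 -18.9 175.1
scene R 51 -19.3 175.4
scene box 249 -63.4 105.2
scene topedge 66 -16.5 242.4
top boardR 17 -4.3 116.6
top bridge 20 -16.0 219.0
top R 14 -16.2 173.1
top box 37 -61.0 108.7
top topedge 26 -12.2 243.5
```

Emit:
apply_moves(increments=[0,0,-2,0,0,0,0,-1,0,0,0,0,0,0,0])

```text
t: 23.8
eef_pos: [0.4725, -0.1704, 0.2053]
tool_rot: [-0.017, 0.317, 0.948, -0.002]
contact_force: [1.6, 3.6, -2.9]
gripper_width: -0.003
```

Emit:
apply_moves(increments=[0,0,2,0,0,0,0,2,0,0,0,0,3,0,0,0,0,4,0,0,0,0,0,0,0])

```text
t: 24.42
eef_pos: [0.4786, -0.1631, 0.2054]
tool_rot: [-0.018, 0.317, 0.948, -0.003]
contact_force: [-0.2, 0.2, -0.4]
gripper_width: 0.002
```

```bash
python3 -c "
from meas import *
st(-45,0,300);meas()"
```

```text
local tcp [-3.750e+01  2.000e-01  2.054e+02] zax local [ 0.017  -0.0313 -0.9994] meter org [-35.2  -4.2  66.5]
t 24.43 tcp [ 478.6 -163.1  205.4] yaw_y 53.0 zaxis [-0.0352  0.0052 -0.9994] F [-0.2  0.2 -0.4] w 0.0016086796574453907
move tool mm [  3.2   5.9 -94.7] roll -0.2
scene boardL 61 -6.9 122.3
scene boardR 67 -7.6 125.0
scene bridge 112 -17.1 220.6
scene L 51 -17.1 172.3
scene R 49 -16.7 174.9
scene box 250 -60.5 104.5
scene topedge 59 -13.5 242.4
top boardR 16 -4.5 116.7
top bridge 13 -14.4 220.8
top R 14 -14.3 174.6
top box 35 -59.1 109.4
top topedge 20 -10.0 243.0
```

It slid home: the plate front is now 10 mm from the board, top and bottom. Now up and over to the knob.

Emit:
apply_moves(increments=[0,0,3,-3,0,0,0,3,-10,0,0,0,0,-20,0,0,0,0,-20,0,0,0,0,-20,0,0,0,0,-15,0,0,0,0,0,0])

```text
t: 25.6
eef_pos: [0.4864, -0.1583, 0.2992]
tool_rot: [-0.016, 0.318, 0.948, -0.003]
contact_force: [-0.1, 0.4, -0.6]
gripper_width: -0.002
```

```bash
python3 -c "
from meas import *
st(-29,190,285)
for cam in('scene','top'):
    d=np.median([read_camera(cam)[1] for i in range(2)],0)
    P=loc(cloud(cam,d,np.ones(d.shape,bool)),S);Q=P[((P>(-50,120,200))&(P<(-8,170,228))).all(1)]
    f=least_squares(lambda x:np.linalg.norm(Q-x,axis=1)-10,(-29,143,210),loss='soft_l1',f_scale=2)
    print(cam,len(Q),f.x.round(1),np.median(Q,0))
"
```

```text
local tcp [-46.    3.6 299.2] zax local [ 0.0157 -0.0294 -0.9994] meter org [-43.8  -0.5 160.3]
t 25.6 tcp [ 486.4 -158.3  299.2] yaw_y 52.98 zaxis [-0.0329  0.005  -0.9994] F [-0.1  0.4 -0.6] w -0.0021398728570556384
move tool mm [-186.8  -16.     9. ] roll -0.22
scene 32 [-30.2 144.1 209.7] [-35.40587681 142.03674279 215.1095044 ]
top 0 [-29. 143. 210.] [nan nan nan]
  return _methods._mean(a, axis=axis, dtype=dtype,
  ret = um.true_divide(
```

Emit:
apply_moves(increments=[0,-10,-1,0,0,0,-20,-2,0,0,0,-25,-2,-1,0,0,-25,-2,-1,0,0,-25,-2,-1,0,0,-25,-2,-1,0,0,-25,-2,-1,0,0,-20,-2,0,0,0,-10,-1,0,0,0,0,0,0,0])

```text
t: 27.05
eef_pos: [0.6285, -0.289, 0.2873]
tool_rot: [-0.024, 0.317, 0.948, -0.005]
contact_force: [-0.3, 0.2, 0.6]
gripper_width: 0.0
```

```bash
python3 -c "
from meas import *
st(-29,188,202)"
```

```text
local tcp [-26.4 195.7 287.3] zax local [ 0.0246 -0.0415 -0.9988] meter org [-23.  189.9 148.4]
t 27.05 tcp [ 628.5 -289.   287.3] yaw_y 53.08 zaxis [-0.0479  0.0052 -0.9988] F [-0.3  0.2  0.6] w 0.00012774086916445267
move tool mm [ 4.1  4.6 85.4] roll -0.12
```

Emit:
apply_moves(increments=[0,0,1,15,0,0,0,1,20,0,0,0,1,20,0,0,0,1,20,0,0,0,0,9,0,0,0,0,0,0])

```text
t: 27.8
eef_pos: [0.624, -0.2808, 0.1974]
tool_rot: [-0.025, 0.316, 0.949, -0.004]
contact_force: [-0.4, -0.1, 0.0]
gripper_width: 0.004
```

```bash
python3 -c "
from meas import *
st(-29,165,203)
p,d=read_camera('scene');cv2.imwrite(f'pics/scene14.png',cv2.resize(p[80:180,150:270],None,fx=6,fy=6,interpolation=cv2.INTER_CUBIC))"
```

```text
local tcp [-30.3 187.1 197.4] zax local [ 0.0231 -0.0458 -0.9987] meter org [-27.1 180.8  58.6]
t 27.8 tcp [ 624.  -280.8  197.4] yaw_y 53.24 zaxis [-0.0505  0.0089 -0.9987] F [-0.4 -0.1  0. ] w 0.0038551530668849425
move tool mm [22.4 -1.4 -4.6] roll 0.04
```

View pics/scene14.png

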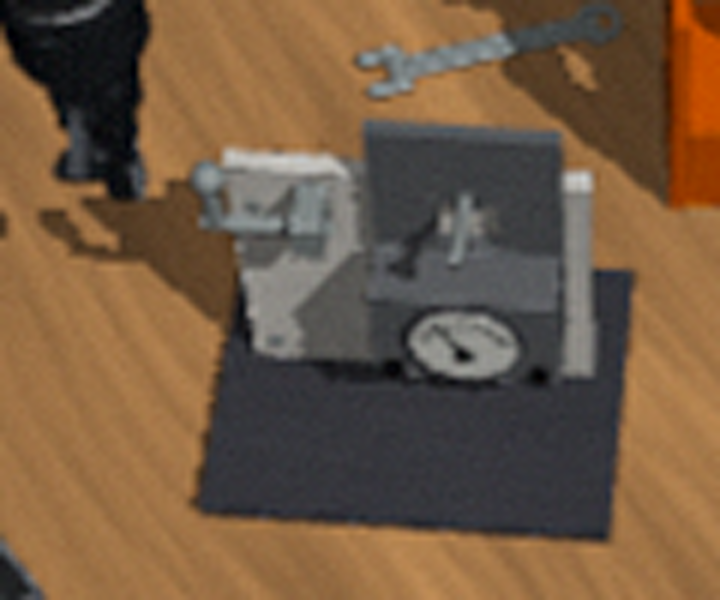

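Emit:
apply_moves(increments=[0,6,0,-1,0,0,7,0,-1,0,0,6,0,-1,0,0,0,0,0,0])

```text
t: 28.35
eef_pos: [0.609, -0.2693, 0.2045]
tool_rot: [-0.023, 0.316, 0.949, -0.004]
contact_force: [-0.2, 0.4, -0.2]
gripper_width: 0.003
```

Emit:
apply_moves(increments=[0,6,0,0,0,0,6,0,0,0,0,6,0,0,0,0,6,0,0,0,0,0,0,0,0])

```text
t: 28.98
eef_pos: [0.5889, -0.2542, 0.2056]
tool_rot: [-0.022, 0.316, 0.949, -0.004]
contact_force: [-0.7, -0.0, 0.1]
gripper_width: 0.007
```

```bash
python3 -c "
from meas import *
st(-29,124,203)
p,d=read_camera('scene');cv2.imwrite(f'pics/scene15.png',cv2.resize(p[80:180,150:270],None,fx=6,fy=6,interpolation=cv2.INTER_CUBIC))"
```

```text
local tcp [-30.7 143.1 205.6] zax local [ 0.0212 -0.0401 -0.999 ] meter org [-27.7 137.5  66.7]
t 28.98 tcp [ 588.9 -254.2  205.6] yaw_y 53.23 zaxis [-0.0448  0.007  -0.999 ] F [-0.7 -0.   0.1] w 0.006781727434669849
move tool mm [19.  -1.6  3.4] roll 0.03
```

View pics/scene15.png

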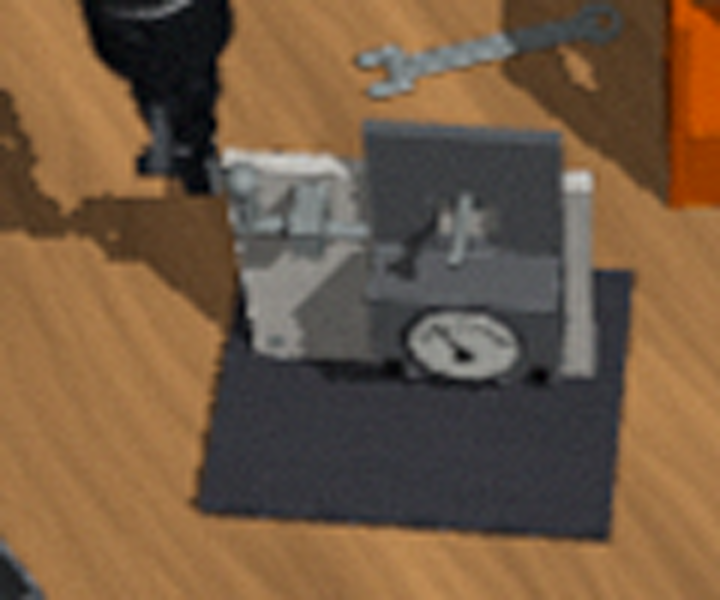

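The bolt is moving: the knob is now at (240,182), and the rod's end has nearly reached the plate edge. I carry on.

Emit:
apply_moves(increments=[0,6,0,1,0,0,6,0,1,0,0,4,0,0,0,0,0,0,0,0])

```text
t: 29.52
eef_pos: [0.5759, -0.2447, 0.2048]
tool_rot: [-0.021, 0.316, 0.949, -0.004]
contact_force: [0.8, -1.1, 0.5]
gripper_width: 0.001
```

Emit:
apply_moves(increments=[0,3,0,0,0,0,2,0,0,0,0,0,0,0,0])

```text
t: 29.9
eef_pos: [0.5725, -0.2422, 0.2049]
tool_rot: [-0.02, 0.316, 0.949, -0.004]
contact_force: [2.1, -1.5, -2.5]
gripper_width: 0.003
```

```bash
python3 -c "
from meas import *
st(-29,124,203)
p,d=read_camera('scene');cv2.imwrite(f'pics/scene16.png',cv2.resize(p[80:180,150:270],None,fx=6,fy=6,interpolation=cv2.INTER_CUBIC))"
```

```text
local tcp [-30.4 122.8 204.9] zax local [ 0.0212 -0.0356 -0.9991] meter org [-27.5 117.8  66.1]
t 29.9 tcp [ 572.5 -242.2  204.9] yaw_y 53.21 zaxis [-0.0412  0.0043 -0.9991] F [ 2.1 -1.5 -2.5] w 0.0033634937299051016
move tool mm [-1.3 -1.4  1.9] roll 0.01
```

View pics/scene16.png

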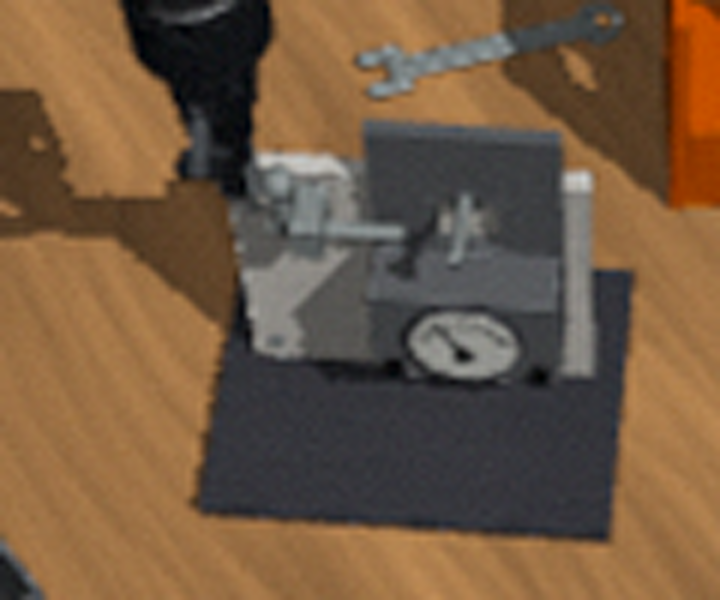

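Emit:
apply_moves(increments=[0,2,0,0,0,0,2,0,0,0,0,0,0,0,0])

```text
t: 30.32
eef_pos: [0.5726, -0.2422, 0.2053]
tool_rot: [-0.016, 0.316, 0.949, -0.006]
contact_force: [0.9, -0.9, -1.3]
gripper_width: -0.001
```

Emit:
apply_moves(increments=[0,3,0,0,0,0,0,0,0,0])

```text
t: 30.58
eef_pos: [0.5727, -0.2421, 0.2057]
tool_rot: [-0.012, 0.316, 0.949, -0.007]
contact_force: [1.9, -1.0, -2.7]
gripper_width: -0.002
```

```bash
python3 -c "
from meas import *
st(-29,124,203)"
```

```text
local tcp [-30.6 122.9 205.7] zax local [ 0.0213 -0.0191 -0.9996] meter org [-27.6 120.2  66.7]
t 30.57 tcp [ 572.7 -242.1  205.7] yaw_y 53.17 zaxis [-0.0281 -0.0056 -0.9996] F [ 1.9 -1.  -2.7] w -0.0017889579007145271
move tool mm [-1.2 -1.5  2.7] roll -0.03
```

The TCP no longer advances (y 123, expected about 124 at the stop), so the bolt is against its stop. I back off and verify.

Emit:
apply_moves(increments=[0,-4,0,0,0,0,-8,0,0,0,0,-12,0,0,0,0,-15,0,-5,0,0,-10,0,-20,0,0,0,0,-20,0,0,0,0,-20,0,0,0,0,0,0])

```text
t: 31.58
eef_pos: [0.6155, -0.2731, 0.2692]
tool_rot: [-0.017, 0.316, 0.949, -0.007]
contact_force: [0.3, 0.2, -0.4]
gripper_width: -0.0
```

```bash
python3 -c "
from meas import *
st(-29,124,203);meas()
p,d=read_camera('scene');cv2.imwrite(f'pics/scene17.png',cv2.resize(p[80:180,150:270],None,fx=6,fy=6,interpolation=cv2.INTER_CUBIC))
P=loc(cloud('scene',d,np.ones(d.shape,bool)),S)
Q=P[((P>(-50,85,202))&(P<(-10,130,228))).all(1)]
f=least_squares(lambda x:np.linalg.norm(Q-x,axis=1)-10,(-29,105,210),loss='soft_l1',f_scale=2);print('knob',len(Q),f.x)
Q=P[((P>(-42,20,165))&(P<(-26,78,180))).all(1)];print('rod y',len(Q),np.percentile(Q[:,1],[0,5,50]))
for q in outline_of('scene','meter'):
    P=cloud('scene',d,q['pixels']);Q=loc(P,S)-[-11,0,71];Q=Q[(abs(Q)<[80,90,200]).all(1)]
    if len(Q)<200: continue
    f=lambda x:meter((Q-x[:3])@R.from_rotvec(x[3:]).as_matrix())
    s=least_squares(f,np.zeros(6),loss='soft_l1',f_scale=2,x_scale=[1,1,1,.01,.01,.01],diff_step=1e-4)
    print('dev from home',s.x.round(3))
"
```

```text
local tcp [-31.4 175.7 269.2] zax local [ 0.0232 -0.0278 -0.9993] meter org [-28.2 171.8 130.3]
t 31.57 tcp [ 615.5 -273.1  269.2] yaw_y 53.16 zaxis [-0.0361 -0.0019 -0.9993] F [ 0.3  0.2 -0.4] w -0.00014170831750383469
move tool mm [49.8 -0.9 67.7] roll -0.04
scene boardL 50 -7.1 113.6
scene boardR 68 -6.9 125.5
scene bridge 167 -16.9 219.9
scene L 62 -17.2 175.9
scene R 51 -17.0 174.4
scene box 257 -60.5 104.9
scene topedge 100 -14.0 242.5
top boardL 11 -4.0 113.4
top boardR 18 -4.2 115.0
top bridge 50 -14.2 218.6
top L 28 -23.4 176.9
top R 15 -14.4 173.8
top box 57 -58.8 107.8
top topedge 110 -9.8 242.9
knob 29 [-30.81870085 103.55803687 212.44624516]
rod y 29 [36.55510128 36.93620692 54.69578793]
dev from home [-4.444e+00  1.404e+00 -7.690e-01  2.000e-03  2.100e-02  1.000e-02]
```

View pics/scene17.png

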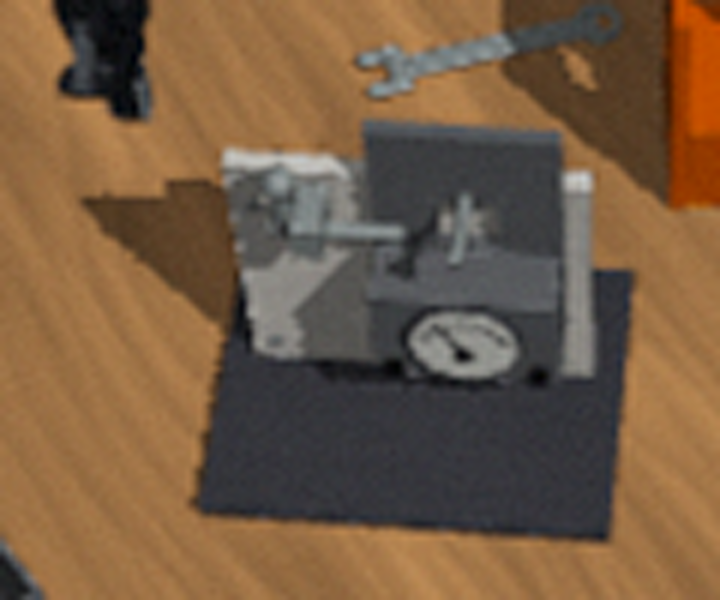

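```bash
python3 -c "
from station import *
print(hand_in())"
```

```text
the job is handed in; nothing more can be done
None
```

The grey meter hangs on the hook with its dial outward, and the slide bolt is shut in front of its plate. I handed the job in at about 32 s of the 72 s allowed; no verdict is reported.

**How it went:** I pinched the meter by its bridge, threaded the slot over the hook and released it. It first hung about 3.5 mm off the board at the top. A push just above the hook only tipped it, so I backed off. A second push at rod level slid it home. I then pushed the bolt's knob with shut fingers until the arm stopped advancing.

**Last checks:**
- **Back against the board:** both cameras put the plate's front face 10 mm in front of the board, top and sides, which matches the plate's thickness. The only odd reading was the top camera's for the side under the bolt (19 mm), probably because it picked up the bolt rod.
- **Bolt:** the knob measured y ≈ 103.5 mm and the rod end about 36.5 mm, so the bolt is about 44 of 45 mm shot.
- **Robot and bench:** the fingers were well clear with no contact force. I saw nothing disturbed in the pictures, but I did not measure the bystanders' positions again.

**One check disagreed:** a fit of the whole meter's outline put it 4.4 mm outward from home with a 0.02 rad lean. The direct plate-to-board depths do not support this, and the outline probably included parts of the hook and bolt. Either result is within the limits.

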